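# Pack the fired stoneware set into its nested crate

### The arm

A 6-joint arm with a two-finger parallel gripper is mounted at the origin on the work surface. World frame = base frame: x ahead of the robot, y to its left, z up, the work surface at z = 0. Lengths are in mm, angles in degrees, forces in N, time in s.
With the tool pointing down it reaches from about 350 to 850 mm from the base axis. Payload 8.1 kg.
Tool frame: the origin (TCP) lies on the centre line of the jaws, within the pads' length; the fingertips stand 8 mm ahead of it and the grasp point (between the pads) lies 11 mm behind it; x points along the fingers, z is the direction in which the jaws open and shut, and the axes are right-handed (so a half turn about x gives the same grasp; the last joint's range is limited). The gripper opens to 85 mm and grips with 20 to 120 N. Pads are 22 mm wide; open, the fingers measure 114 mm over their backs; the gripper's body (76 mm by 85 mm) begins 54 mm behind the grasp point. The pads swing forward as they close: fully open they stand 13 mm farther back than shut.
Start: joints at [70.795, 7.471, 85.268, -0, 87.261, -4.893], TCP at [148.304, 581.387, 239.292] pointing down, gripper open.
Joint ranges: [-169.43, 169.43], [-51.17, 129.36], [1.28, 143.12], [-76.62, 256.62], [0, 156.53], [-152.29, 152.29]. Speed limits (degrees/s): [136.94, 136.94, 159.86, 180, 180, 180].

### API

Orientations are given as [roll, pitch, yaw] about the fixed x, y, z axes, in that order (R = Rz(yaw) Ry(pitch) Rx(roll)).
In Python, from bench import r, vision, order gives the robot as it stands. The module is installed in compiled form; this text tells all that it offers.
- The arm moves only by the shell command python3 -m jog 'ROWS' [FORCE]. ROWS is JSON, a list of rows, each a list of 3 entries, a list of its own where there are three numbers: the shift along the world's x, y, z in m, then the turn, a rotation vector about the world's x, y, z in rad, then the opening, from -1 (shut) to 1 (fully open). A call has 1 to 5 rows; each row is the pose to reach, as a shift and turn from the pose commanded when the call began; what a row does not reach only later rows make up. A row lasts 1/12 s, in which the tool goes at most 41.7 mm and 7.16 degrees, less where a joint would pass 70% of its speed; a pose out of reach is approached as far as the arm can. A call with a gripper value outside its range is refused whole. The fingers move at their own pace and stop on an object; FORCE is the grip in N (left out, the last holds). Time passes only in rows, so rows that repeat a pose let the fingers close. It gives the time, the measured TCP pose, the force and the opening at its end, in the units of the state.
- r.sense(): the state, without advancing time (a new reading comes with each control period).
- vision.snapshot(name): name is "scene" or "side" or "wrist"; returns the picture (480x640x3 uint8, red, green, blue); there is no depth.
- vision.camera_model(name): a dict with "fov_y" (degrees; the focal length in pixels is half the picture's height over the tangent of half this angle, whatever the lens; pixels are square), "cx", "cy" (the principal point, pixels), "D" ([k1, k2, p1, p2, k3] as OpenCV has them; the pictures are not rectified), "world_to_cam" (4x4, takes a point from world to camera coordinates). Camera axes: x right, y down, z forward; pixel columns grow to the right and rows downward; lengths in mm; the calibration is good to about 2 mm. A picture is of the moment at which its call begins: read the wrist's pose just before it. camera_model takes no time and is no camera call; for the wrist camera it gives the pose at the moment of the call.
- order.hand_in(): hands the job in, once; it reports no verdict.
The state is a dict: "time": time; "joint_pos": joint angles; "qd": joint speeds; "joint_efforts": joint torques, N m; "tool_pos": TCP position; "tcp_rot": TCP orientation; "ft_force": force on the tool from outside, world axes, zero at the start; "wrist_torque": the same for the moment, N m; "finger_gap": finger opening in mm.
Only numpy, scipy, OpenCV 4.12 (cv2) and the standard library are available. Lean on these libraries where they do the work, as an engineer would, in place of code of your own. Each camera call takes 0.05 s, during which the arm holds its last target.

### The job

Four pieces of a stoneware set stand scattered over the concrete worktop: the tall tumbler without a handle, the small slim cup, the square cup and the oblong flower holder with holes in its top. Set each one down, without dropping it, in the black rubber nest of the wooden crate that matches its shape and size, standing flat on the nest's floor just as it stands now (cups foot up). Leave the look-alikes, the mug with a handle and the plain kiln brick without holes, where they are.

Things in the scene. Friction and masses are not known exactly. Their poses are not given: they have to be found in the camera images.
- tumbler: Tall round brown stoneware tumbler without a handle, standing upside down on its rim, foot up: 58 mm across (nearly straight sides), 84 mm tall, about 0.2 kg. Belongs in the large round nest. Fingers that reach lower than about 6 mm above the piece's underside would meet the nest's rim. Origin: the piece's centre, half-way up; z up.
- shot_cup: Small slim round brown stoneware cup, standing upside down on its rim, foot up: 38 mm across, 56 mm tall, about 0.08 kg. Belongs in the small round nest. Fingers that reach lower than about 6 mm above the piece's underside would meet the nest's rim. Origin: the piece's centre, half-way up; z up.
- square_cup: Square brown stoneware cup, standing upside down on its rim: 50 x 50 mm, 64 mm tall in all; straight sides up to 56 mm, above which there is a smaller square foot (38 mm wide). About 0.18 kg. Belongs in the square nest. Fingers that reach lower than about 6 mm above the piece's underside would meet the nest's rim. Origin: the piece's centre, half-way up; z up. x and y square to its sides.
- flower_brick: Oblong brown stoneware flower holder, a closed block with two rows of five small dark holes in its top: 84 mm long (its x) by 42 mm wide (its y) by 56 mm tall, about 0.24 kg. Belongs in the oblong nest. Fingers that reach lower than about 6 mm above the piece's underside would meet the nest's rim. Origin: the piece's centre, half-way up; z up.
- mug: LOOK-ALIKE, to be left where it stands: like the tumbler (round, brown, upside down, 58 mm across, 84 mm tall) but with a handle on its side that reaches 57 mm out from its axis, along its x. Origin: centre of the body, half-way up; z up.
- kiln_brick: LOOK-ALIKE, to be left where it stands: plain buff kiln brick without holes, 114 mm long (its x) by 57 mm wide (its y) by 50 mm tall. Origin: its centre, half-way up; z up.
- nest_large_round: Large round black rubber nest, 74 mm across inside, for the tumbler. The nest is fixed on the floor of a shallow square pale wooden crate (250 x 250 mm outside, walls 8 mm thick and 22 mm high above the worktop), which holds all four nests, two by two, 112 mm apart. Origin: centre of its underside, 8 mm above the worktop; its floor is 4 mm above the origin, its rim stands 5 mm above that floor and is 4 mm thick. z up.
- nest_small_round: Small round black rubber nest, 54 mm across inside, for the small cup. The nest is fixed on the floor of a shallow square pale wooden crate (250 x 250 mm outside, walls 8 mm thick and 22 mm high above the worktop), which holds all four nests, two by two, 112 mm apart. Origin: centre of its underside, 8 mm above the worktop; its floor is 4 mm above the origin, its rim stands 5 mm above that floor and is 4 mm thick. z up.
- nest_square: Square black rubber nest, 66 x 66 mm inside, sides along its x and y, for the square cup. The nest is fixed on the floor of a shallow square pale wooden crate (250 x 250 mm outside, walls 8 mm thick and 22 mm high above the worktop), which holds all four nests, two by two, 112 mm apart. Origin: centre of its underside, 8 mm above the worktop; its floor is 4 mm above the origin, its rim stands 5 mm above that floor and is 4 mm thick. z up.
- nest_oblong: Oblong black rubber nest, 100 mm inside along its x by 58 mm along its y, for the flower holder. The nest is fixed on the floor of a shallow square pale wooden crate (250 x 250 mm outside, walls 8 mm thick and 22 mm high above the worktop), which holds all four nests, two by two, 112 mm apart. Origin: centre of its underside, 8 mm above the worktop; its floor is 4 mm above the origin, its rim stands 5 mm above that floor and is 4 mm thick. z up.
Not all that is in view belongs to the job. What is shaped like the shot_cup but orange or turquoise is not meant.

How it is judged:
By the outcome, as a careful person would: the job done as asked, in the order asked, and still so for the second after the job is handed in, with the robot touching nothing.
It also fails if it takes over 128 s, if anything falls off the work surface, if the arm or the gripper's body presses on something with over 40 N, if the wrist force passes 120 N, or if a joint passes its speed limit or range.

## Working session

There is one attempt and no reset: what is moved stays moved. The work goes in short steps, Python scripts to look and compute and a shell command to move; the robot and the scene stay as the last step left them, time stands still between calls to the robot, and variables do not carry over. Pictures are saved under pics/ and viewed, and the job is handed in when it is done.

```bash
mkdir -p pics; python3 - <<'E'
from bench import r, vision, order
import cv2
print(r.sense())
for n in ("scene","side","wrist"):
    m=vision.camera_model(n); print(n,m)
    cv2.imwrite(f"pics/{n}0.png",vision.snapshot(n)[:,:,::-1])
E
```

```text
{'time': 0.0, 'joint_pos': array([ 7.07945282e+01,  7.51626749e+00,  8.53297554e+01, -1.92901625e-03,
        8.72597881e+01, -4.89256531e+00]), 'qd': array([ 0.05774909,  0.02421216, -0.013998  ,  0.07928145, -0.0277216 ,
        0.03936063]), 'joint_efforts': array([-2.43262721e-04, -5.69397354e+01, -5.00547874e+01, -3.47461182e-04,
        1.45920928e-02, -9.57795123e-06]), 'tool_pos': array([148.14055292, 580.87799299, 238.22775054]), 'tcp_rot': array([ 176.15057789,   89.89417145, -108.16223459]), 'ft_force': array([ 0.00380973,  0.67606797, -0.30842186]), 'wrist_torque': array([ 0.04702328, -0.06200491, -0.00295152]), 'finger_gap': 85.23615889080156}
scene {'fov_y': 43.933406486267444, 'cx': 316.7900621524386, 'cy': 239.5482665531679, 'D': array([0.05264212, 0.        , 0.        , 0.        , 0.        ]), 'world_to_cam': array([[ 8.91018909e-01,  4.53962315e-01,  1.87611312e-03,
        -4.31382205e+02],
       [ 3.40164422e-01, -6.64912860e-01, -6.64965453e-01,
        -1.50981019e+02],
       [-3.00621805e-01,  5.93134980e-01, -7.46871760e-01,
         1.44903446e+03],
    
[... 428 characters left out ...]
+01],
       [ 1.88663965e-01,  7.46494138e-01, -6.38084955e-01,
         1.10156755e+03],
       [ 0.00000000e+00,  0.00000000e+00,  0.00000000e+00,
         1.00000000e+00]])}
wrist {'fov_y': 64.2100403501558, 'cx': 319.02110831023936, 'cy': 242.79023343057298, 'D': array([-0.06216214,  0.        ,  0.        ,  0.        ,  0.        ]), 'world_to_cam': array([[ 2.47077901e-01,  9.68994050e-01, -1.74413369e-03,
        -5.98226531e+02],
       [ 9.28987509e-01, -2.36364243e-01,  2.84805463e-01,
        -3.70361518e+01],
       [ 2.75562548e-01, -7.19894145e-02, -9.58583750e-01,
         3.79894707e+02],
       [ 0.00000000e+00,  0.00000000e+00,  0.00000000e+00,
         1.00000000e+00]])}
```

View pics/scene0.png

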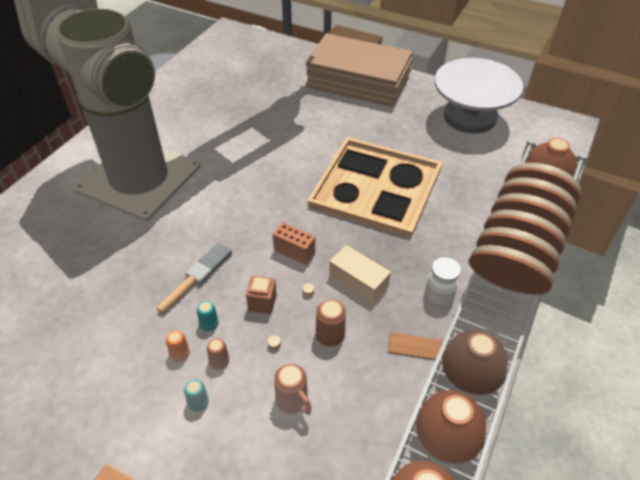

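View pics/side0.png

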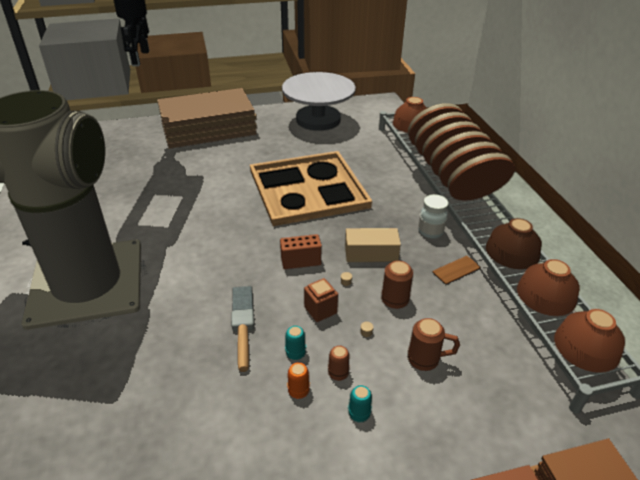

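View pics/wrist0.png

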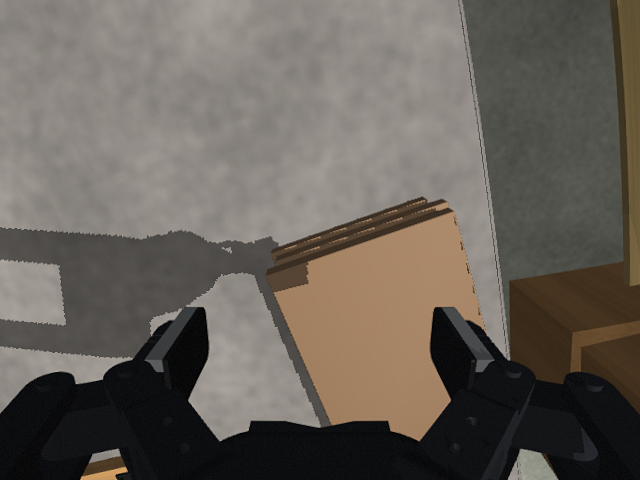

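```bash
python3 - <<'E'
import cv2
a=cv2.imread("pics/scene0.png");b=cv2.imread("pics/side0.png")
def crop(i,x,y,w,h,s,n):
    c=cv2.resize(i[y:y+h,x:x+w],None,fx=s,fy=s,interpolation=cv2.INTER_CUBIC)
    cv2.imwrite(n,c)
crop(a,160,220,200,150,4,"pics/c1.png")
crop(a,160,290,200,130,4,"pics/c1b.png")
crop(a,300,130,150,110,5,"pics/c2.png")
crop(b,270,220,200,150,4,"pics/c3.png")
crop(b,270,300,200,130,4,"pics/c3b.png")
crop(b,240,140,140,90,5,"pics/c4.png")
E
```

```text
(no output)
```

View pics/c1.png

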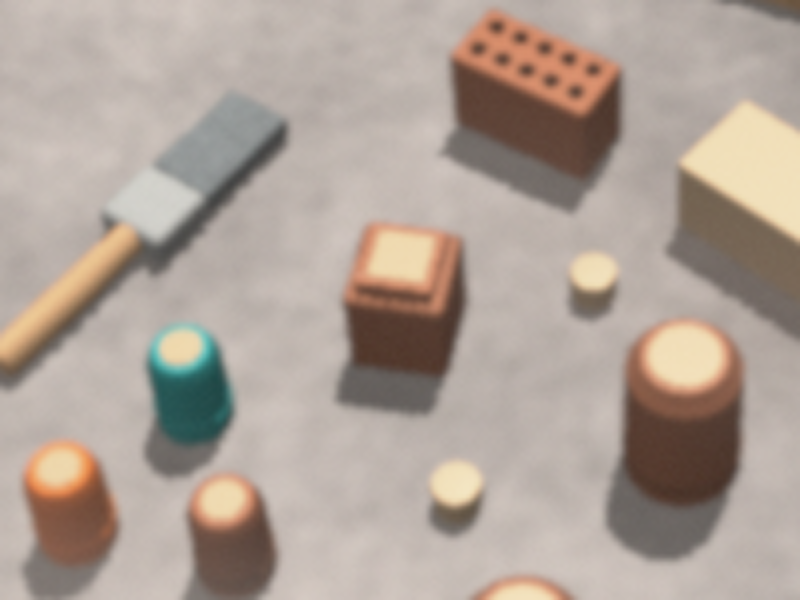

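View pics/c2.png

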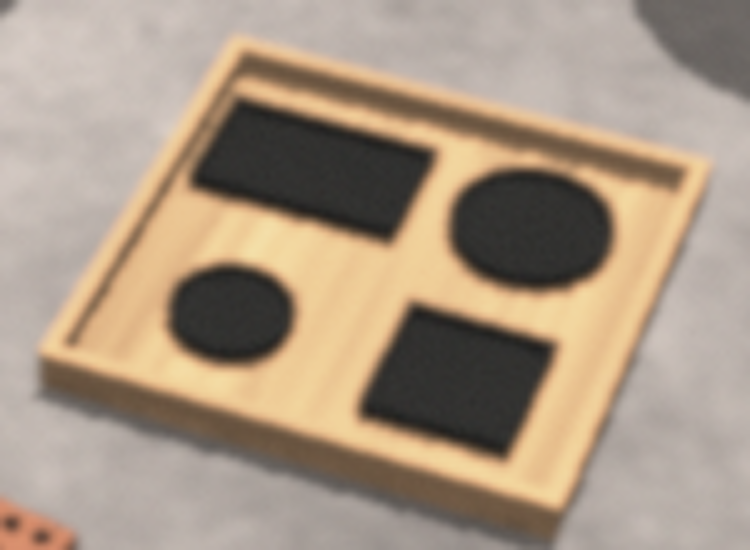

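View pics/c3.png

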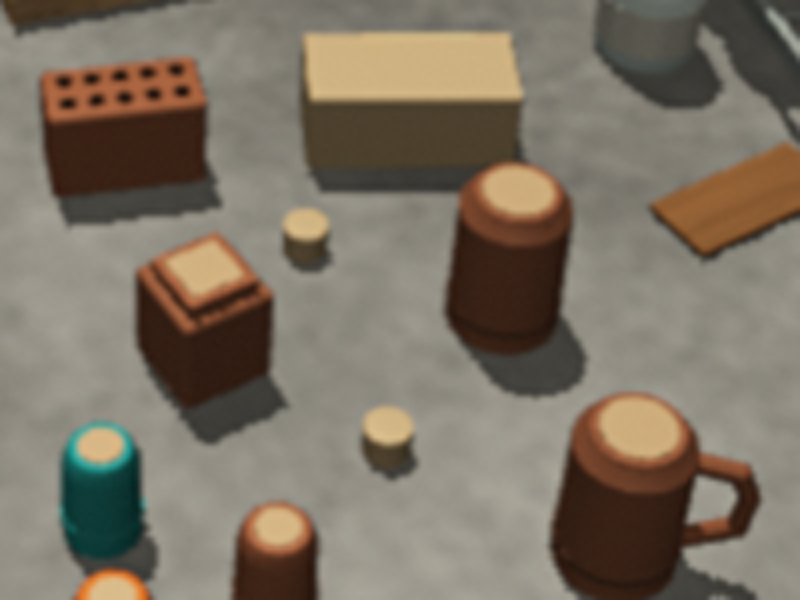

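View pics/c4.png

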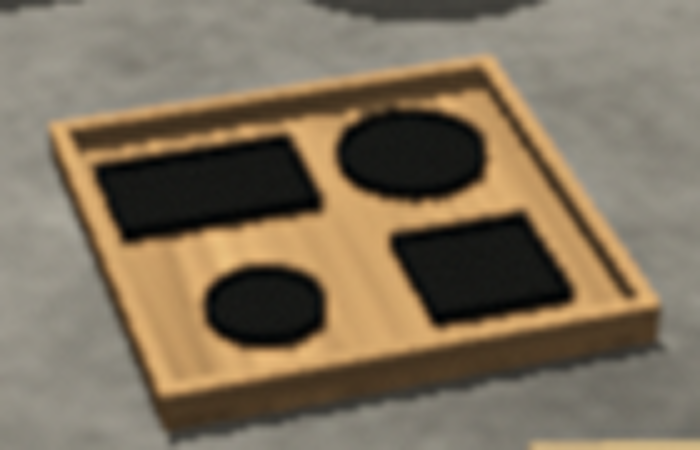

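View pics/c1b.png

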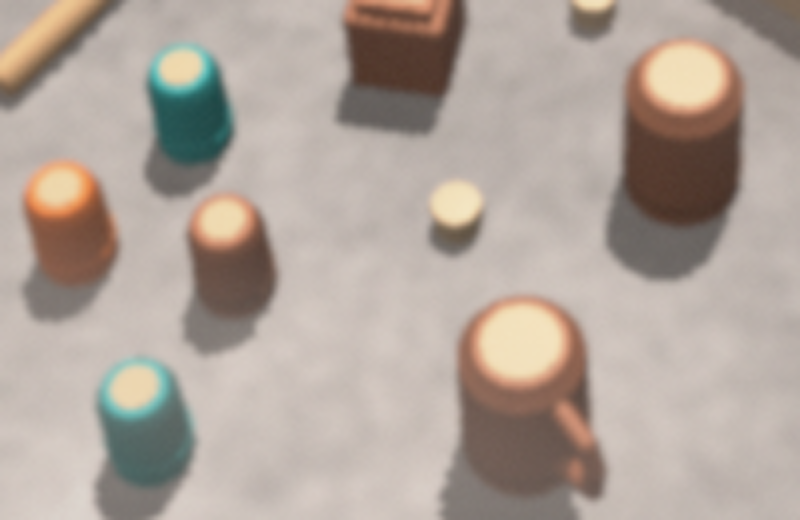

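View pics/c3b.png

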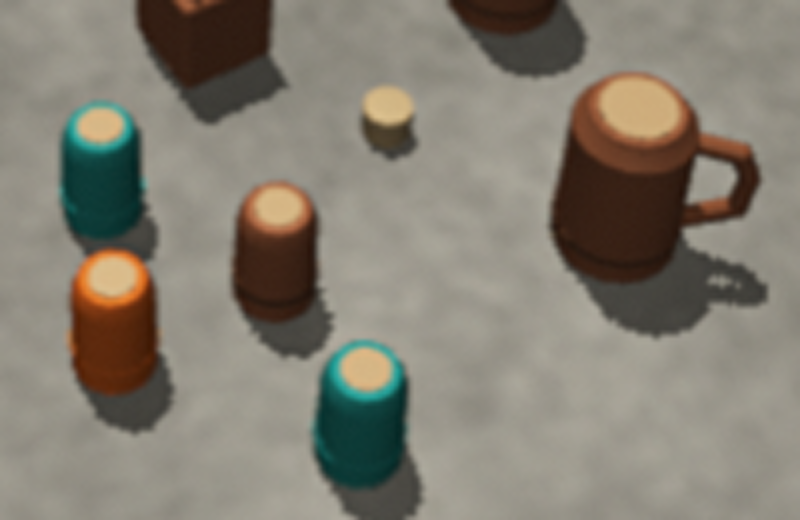

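```bash
cat > h.py <<'E'
import numpy as np, cv2
from bench import r, vision, order
def KD(m):
    f=240/np.tan(np.radians(m["fov_y"]/2))
    return np.array([[f,0,m["cx"]],[0,f,m["cy"]],[0,0,1.]]),np.array(m["D"])
def ray(m,px):
    K,D=KD(m);n=cv2.undistortPoints(np.array(px,float).reshape(-1,1,2),K,D).reshape(-1,2)
    T=m["world_to_cam"];d=np.c_[n,np.ones(len(n))]@T[:3,:3]
    return -T[:3,:3].T@T[:3,3],d
def onz(m,px,z):
    c,d=ray(m,px);return (c+d*((z-c[2])/d[:,2])[:,None])
def proj(m,P):
    K,D=KD(m);T=m["world_to_cam"]
    return cv2.projectPoints(np.array(P,float).reshape(-1,1,3),cv2.Rodrigues(T[:3,:3])[0],T[:3,3],K,D)[0].reshape(-1,2)
def rect(P):
    P=np.array(P)[:,:2];c=P.mean(0);e=[np.linalg.norm(P[(i+1)%4]-P[i]) for i in range(4)]
    u=(P[1]-P[0])+(P[2]-P[3]);return c.round(1),np.round(e,1),round(float(np.degrees(np.arctan2(u[1],u[0]))),1)
E
python3 - <<'E'
from h import *
S=vision.camera_model("scene");B=vision.camera_model("side")
def c(p,s,o): return [((x+.5)/s-.5+o[0],(y+.5)/s-.5+o[1]) for x,y in p]
for n,z,a,b in [("tum",84,c([(685,357)],4,(160,220)),c([(520,192)],4,(270,220))),
 ("shot",56,c([(222,220)],4,(160,290)),c([(277,208)],4,(270,300))),
 ("sq",64,c([(403,258)],4,(160,220)),c([(205,273)],4,(270,220))),
 ("mug",84,c([(522,343)],4,(160,290)),c([(641,108)],4,(270,300))),
 ("nLR",17,c([(531,229)],5,(300,130)),c([(412,155)],5,(240,140))),
 ("nSR",17,c([(232,314)],5,(300,130)),c([(266,306)],5,(240,140)))]:
    print(n,onz(S,a,z).round(1),onz(B,b,z).round(1))
for n,z,a,b in [("flower",56,c([(497,10),(620,68),(583,112),(453,55)],4,(160,220)),c([(45,72),(195,60),(207,106),(50,122)],4,(270,220))),
 ("sqbody",56,c([(365,225),(463,235),(450,302),(346,293)],4,(160,220)),c([(137,272),(212,234),(272,290),(190,333)],4,(270,220))),
 ("sqfoot",64,c([(373,226),(440,236),(432,290),(358,280)],4,(160,220)),c([(163,268),(215,238),(257,283),(197,307)],4,(270,220))),
 ("crate",22,c([(238,36),(710,158),(563,511),(42,352)],5,(300,130)),c([(50,125),(490,55),(660,308),(163,397)],5,(240,140))),
 ("nObl",17,c([(240,97),(437,150),(392,243),(190,185)],5,(300,130)),c([(95,168),(288,136),(322,210),(125,242)],5,(240,140))),
 ("nSq",17,c([(412,302),(557,343),(507,460),(360,412)],5,(300,130)),c([(390,238),(525,213),(573,300),(438,327)],5,(240,140)))]:
    print(n,rect(onz(S,a,z)),rect(onz(B,b,z)))
E
```

```text
tum [[ 609.7 -190.    84. ]] [[ 609.4 -190.    84. ]]
shot [[ 450.5 -336.5   56. ]] [[ 449.7 -336.4   56. ]]
sq [[ 456.8 -187.2   64. ]] [[ 454.7 -189.3   64. ]]
mug [[ 608.2 -342.4   84. ]] [[ 607.8 -342.2   84. ]]
nLR [[579.3 283.8  17. ]] [[574.6 281.7  17. ]]
nSR [[476.5 165.4  17. ]] [[472.  164.3  17. ]]
flower (array([449.8, -38. ]), array([78. , 35.9, 79.4, 39.3]), -4.1) (array([448.3, -39.6]), array([80.2, 38.5, 82. , 40.9]), -5.0)
sqbody (array([ 456.2, -184.3]), array([49.1, 41. , 50.7, 42.1]), 20.3) (array([ 454.3, -186.9]), array([44.6, 47.2, 47.9, 47.1]), 22.6)
sqfoot (array([ 455.7, -187.5]), array([33.7, 32.7, 36.3, 33.3]), 17.0) (array([ 455.9, -190.1]), array([32.2, 35.9, 32.3, 30.1]), 21.0)
crate (array([526.4, 231.2]), array([246. , 252.6, 249. , 249.3]), 4.1) (array([524.5, 230.1]), array([248.5, 252.4, 247.4, 249.7]), 4.0)
nObl (array([468.5, 277.1]), array([103.8,  72.6, 104.2,  71.4]), 3.8) (array([463.9, 274.2]), array([105.3,  73.8, 103.1,  71.9]), 4.0)
nSq (array([586.9, 174.4]), array([70.6, 80.3, 70.4, 77.6]), 3.0) (array([582.9, 171.9]), array([73.1, 79.5, 70.5, 79.9]), 5.5)
```

```bash
cat >> h.py <<'E'
from scipy.spatial.transform import Rotation as Ro
def st():
    s=r.sense();R=Ro.from_euler("xyz",s["tcp_rot"],degrees=True).as_matrix()
    z=R[:,2];print("t",round(s["time"],2),"tcp",s["tool_pos"].round(1),"x",R[:,0].round(3),"z",z.round(3),"jawyaw",round(float(np.degrees(np.arctan2(z[1],z[0]))),1),"F",s["ft_force"].round(1),"gap",round(float(s["finger_gap"]),1),"q",s["joint_pos"].round(0))
E
python3 -c "
from h import *
st();m=vision.camera_model('wrist');c,d=ray(m,[(319,242)]);print(c,d)"
```

```text
t 0.15 tcp [148.2 581.  238.5] x [-0.    -0.001 -1.   ] z [ 0.247  0.969 -0.001] jawyaw 75.7 F [ 0.1 -0.1 -0.3] gap 85.6 q [71.  8. 85. -0. 87. -5.]
[ 77.54306069 598.31005008 373.79713164] [[ 0.27370378 -0.07134194 -0.95916674]]
```

```bash
python3 -m jog '[[[0.028,-0.029,0],[0,0,0.04],1],[[0.056,-0.058,0],[0,0,0.08],1],[[0.084,-0.087,0],[0,0,0.12],1],[[0.112,-0.116,0],[0,0,0.17],1],[[0.14,-0.145,0],[0,0,0.17],1]]'; python3 -m jog '[[[0.028,-0.028,0],[0,0,0],1],[[0.056,-0.056,0],[0,0,0],1],[[0.084,-0.084,0],[0,0,0],1],[[0.112,-0.112,0],[0,0,0],1],[[0.14,-0.14,0],[0,0,0],1]]'; python3 -m jog '[[[0.028,-0.028,0],[0,0,0],1],[[0.056,-0.056,0],[0,0,0],1],[[0.056,-0.056,0],[0,0,0],1]]'; python3 -c "
from h import *
st();m=vision.camera_model('wrist');np.save('w1.npy',m,allow_pickle=True);cv2.imwrite('pics/w1.png',vision.snapshot('wrist')[:,:,::-1])"
```

```text
time: 0.57
tool_pos: [289.0, 434.8, 239.0]
tcp_rot: [155.6, 90.0, -118.7]
ft_force: [1.7, 0.2, 0.2]
finger_gap: 85.4
time: 0.98
tool_pos: [429.2, 294.7, 239.2]
tcp_rot: [32.0, 90.0, 117.4]
ft_force: [0.4, 0.9, 0.3]
finger_gap: 85.5
time: 1.23
tool_pos: [488.1, 235.1, 238.9]
tcp_rot: [-146.6, 89.8, -61.5]
ft_force: [-0.6, -0.7, -0.4]
finger_gap: 85.6
t 1.23 tcp [488.1 235.1 238.9] x [ 0.001 -0.002 -1.   ] z [ 0.085  0.996 -0.002] jawyaw 85.1 F [-0.6 -0.7 -0.4] gap 85.6 q [ 20.  -2.  95.  -0.  87. -65.]
```

View pics/w1.png

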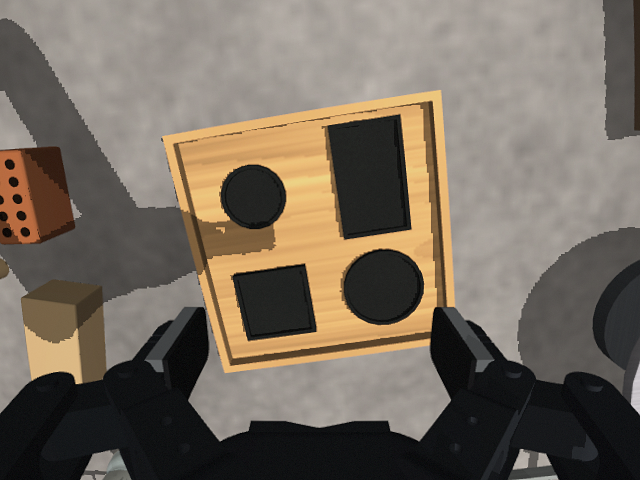

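```bash
python3 - <<'E'
from h import *
m=np.load('w1.npy',allow_pickle=True).item()
print(m["world_to_cam"].round(3).tolist())
print("SR",onz(m,[(253.5,196.5)],17),"LR",onz(m,[(383,286.5)],17))
print("crate",rect(onz(m,[(163,137),(441,91),(457,346),(225,372)],22)))
print("obl",rect(onz(m,[(328,125),(400,114),(411,230),(344,239)],17)))
print("sq",rect(onz(m,[(234,275),(305,264),(316,331),(248,341)],17)))
S=vision.camera_model("scene")
def nest(c,y):
    R=np.array([[np.cos(y),-np.sin(y)],[np.sin(y),np.cos(y)]])
    return [c+R@np.array(p) for p in [(-56,56),(56,56),(-56,-56),(56,-56)]]
print(nest(np.array([525.5,228.]),np.radians(4)))
E
```

```text
[[0.085, 0.996, -0.002, -274.303], [0.955, -0.081, 0.286, -484.225], [0.285, -0.027, -0.958, 246.367], [0.0, 0.0, 0.0, 1.0]]
SR [[471.00922597 173.15955736  17.        ]] LR [[573.03763082 291.41746363  17.        ]]
crate (array([526., 233.]), array([249.9, 255.2, 250. , 248.6]), 93.3)
obl (array([464.2, 284.4]), array([ 65. , 108.4,  65.4, 107.7]), 93.5)
sq (array([583., 181.]), array([72.4, 75.5, 73.4, 75.9]), 94.7)
[array([465.73005066, 279.95722428]), array([577.45722428, 287.76994934]), array([473.54277572, 168.23005066]), array([585.26994934, 176.04277572])]
```

```bash
python3 -m jog '[[[-0.008,-0.04,0],[0,0,0],1],[[-0.016,-0.08,0],[0,0,0],1],[[-0.024,-0.12,0],[0,0,0],1],[[-0.032,-0.16,0],[0,0,0],1],[[-0.039,-0.2,0],[0,0,0],1]]'; python3 -m jog '[[[0,-0.037,-0.03],[0,0,0.005],1],[[0,-0.074,-0.06],[0,0,0.005],1],[[0,-0.074,-0.06],[0,0,0.005],1],[[0,-0.074,-0.06],[0,0,0.005],1]]'; python3 -c "
from h import *
st();m=vision.camera_model('wrist');np.save('w2.npy',m,allow_pickle=True);cv2.imwrite('pics/w2.png',vision.snapshot('wrist')[:,:,::-1])"
```

```text
time: 1.7
tool_pos: [444.1, 39.8, 239.0]
tcp_rot: [52.1, 90.0, 137.6]
ft_force: [0.7, 0.1, -0.1]
finger_gap: 85.7
time: 2.03
tool_pos: [443.1, -34.6, 176.4]
tcp_rot: [85.2, 89.7, 170.8]
ft_force: [0.2, 0.8, -0.2]
finger_gap: 85.7
t 2.03 tcp [443.1 -34.6 176.4] x [-0.005  0.001 -1.   ] z [0.077 0.997 0.   ] jawyaw 85.6 F [ 0.2  0.8 -0.2] gap 85.7 q [-11. -15. 113.  -0.  82. -97.]
```

View pics/w2.png

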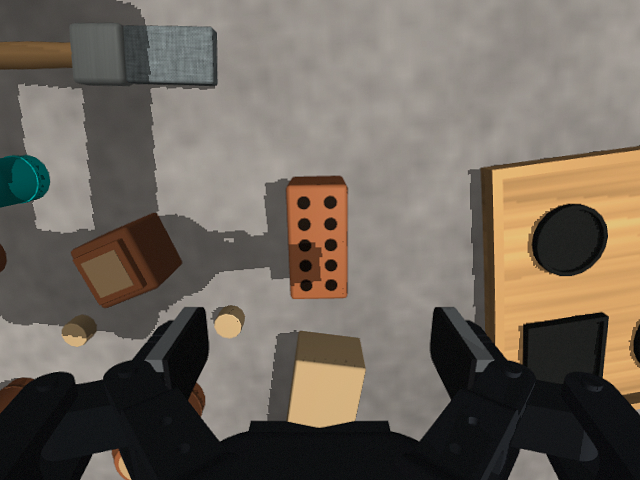

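```bash
python3 - <<'E'
from h import *
m=np.load('w2.npy',allow_pickle=True).item()
print("fl",rect(onz(m,[(288,185),(348,185),(347,298),(291,298)],56)))
print("holes",onz(m,[(304,203),(330,203),(331,285.5),(306,285)],56).mean(0))
print("sqfoot",rect(onz(m,[(78,260),(117,240),(146,283),(106,307)],64)))
st()
E
```

```text
fl (array([446.4, -36. ]), array([40.1, 82.2, 40.8, 82.2]), 85.6)
holes [447.40606371 -36.55983138  56.        ]
sqfoot (array([ 454. , -182.9]), array([34.1, 35.6, 37.7, 38.9]), 113.5)
t 2.08 tcp [444.2 -33.4 178.1] x [-0.003  0.001 -1.   ] z [0.077 0.997 0.001] jawyaw 85.6 F [-0.1 -0.2 -0. ] gap 85.7 q [-11. -15. 113.   0.  82. -97.]
```

```bash
python3 -m jog '[[[0.002,-0.003,-0.04],[0,0,0],1],[[0.002,-0.003,-0.08],[0,0,0],1],[[0.002,-0.003,-0.11],[0,0,0],1],[[0.002,-0.003,-0.135],[0,0,0],1],[[0.002,-0.003,-0.15],[0,0,0],1]]'; python3 -m jog '[[[0,0,0],[0,0,0],1],[[0,0,0],[0,0,0],1]]' 40; python3 -c "
from h import *
st()
cv2.imwrite('pics/s2.png',cv2.resize(vision.snapshot('side')[150:350,200:467,::-1],None,fx=3,fy=3))"
```

```text
time: 2.5
tool_pos: [446.5, -34.3, 27.5]
tcp_rot: [65.2, 89.9, 151.1]
ft_force: [0.2, 0.3, 0.3]
finger_gap: 85.4
time: 2.67
tool_pos: [447.6, -35.1, 29.9]
tcp_rot: [48.0, 90.0, 133.8]
ft_force: [-0.1, -0.0, 0.8]
finger_gap: 85.4
t 2.67 tcp [447.6 -35.1  29.9] x [-0.001  0.001 -1.   ] z [0.073 0.997 0.001] jawyaw 85.8 F [-0.1 -0.   0.8] gap 85.4 q [-11.  -4. 120.   0.  64. -97.]
```

View pics/s2.png

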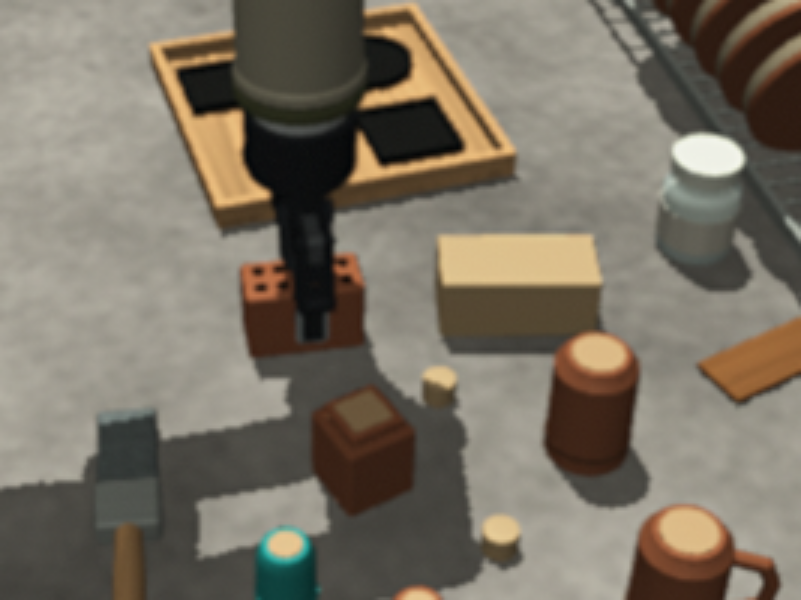

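```bash
python3 -m jog '[[[0,-0.002,0],[0,0,0],0],[[0,-0.002,0],[0,0,0],-0.3],[[0,-0.002,0],[0,0,0],-0.6],[[0,-0.002,0],[0,0,0],-1],[[0,-0.002,0],[0,0,0],-1]]' 40; python3 -m jog '[[[0,0,0],[0,0,0],-1],[[0,0,0],[0,0,0],-1],[[0,0,0],[0,0,0],-1],[[0,0,0],[0,0,0],-1]]'; python3 -m jog '[[[0,0,0.01],[0,0,0],-1],[[0,0,0.03],[0,0,0],-1],[[0,0,0.03],[0,0,0],-1]]'; python3 -c "
from h import *
st()
cv2.imwrite('pics/s3.png',cv2.resize(vision.snapshot('side')[150:350,200:467,::-1],None,fx=3,fy=3))"
```

```text
time: 3.13
tool_pos: [448.5, -38.6, 30.6]
tcp_rot: [-84.3, 89.9, 1.4]
ft_force: [-0.6, 1.8, 6.8]
finger_gap: 41.4
time: 3.47
tool_pos: [448.5, -38.7, 30.6]
tcp_rot: [-84.8, 89.9, 0.8]
ft_force: [-0.6, 1.5, 6.2]
finger_gap: 41.4
time: 3.72
tool_pos: [449.3, -39.1, 62.7]
tcp_rot: [-98.3, 89.7, -12.6]
ft_force: [1.0, -0.6, -2.5]
finger_gap: 41.3
t 3.72 tcp [449.3 -39.1  62.7] x [ 0.004 -0.001 -1.   ] z [ 0.075  0.997 -0.001] jawyaw 85.7 F [ 1.  -0.6 -2.5] gap 41.3 q [-11.  -7. 119.  -0.  68. -97.]
```

View pics/s3.png

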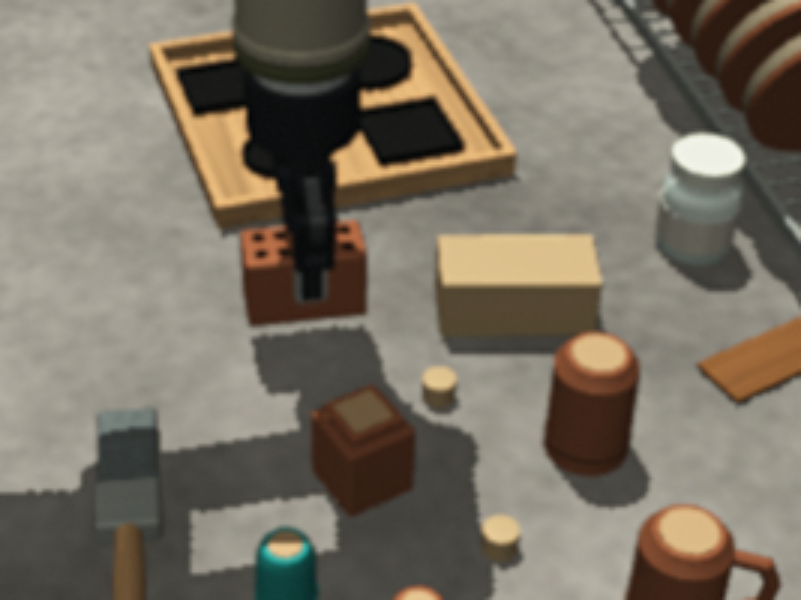

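```bash
python3 -m jog '[[[0,0.015,0.03],[0,0,0.02],-1],[[0.005,0.045,0.06],[0,0,0.05],-1],[[0.009,0.08,0.06],[0,0,0.09],-1],[[0.012,0.12,0.06],[0,0,0.12],-1],[[0.015,0.16,0.06],[0,0,0.145],-1]]'; python3 -m jog '[[[0.003,0.04,0],[0,0,0],-1],[[0.003,0.08,0],[0,0,0],-1],[[0.003,0.12,0],[0,0,0],-1],[[0.003,0.15,0],[0,0,0],-1],[[0.003,0.162,0],[0,0,0],-1]]';python3 -m jog '[[[0,0,0],[0,0,0],-1],[[0,0,0],[0,0,0],-1]]'; python3 -c "
from h import *
st();cv2.imwrite('pics/w3.png',vision.snapshot('wrist')[:,:,::-1]);st()"
```

```text
time: 4.18
tool_pos: [462.5, 122.7, 119.4]
tcp_rot: [-88.7, 89.9, 5.3]
ft_force: [1.0, 0.2, -2.9]
finger_gap: 41.7
time: 4.6
tool_pos: [464.2, 287.1, 118.3]
tcp_rot: [37.9, 89.9, 132.1]
ft_force: [1.4, -0.0, -3.2]
finger_gap: 41.8
time: 4.77
tool_pos: [464.7, 283.3, 118.2]
tcp_rot: [127.4, 89.9, -138.5]
ft_force: [0.7, -1.2, -2.1]
finger_gap: 41.7
t 4.77 tcp [464.7 283.3 118.2] x [-0.001 -0.001 -1.   ] z [-0.072  0.997 -0.001] jawyaw 94.1 F [ 0.7 -1.2 -2.1] gap 41.7 q [ 26.   4. 102.  -0.  74. -68.]
t 4.82 tcp [464.9 282.5 118.4] x [-0.001 -0.001 -1.   ] z [-0.07   0.998 -0.001] jawyaw 94.0 F [ 0.2 -0.  -2.2] gap 41.8 q [ 26.   4. 102.  -0.  74. -68.]
```

View pics/w3.png

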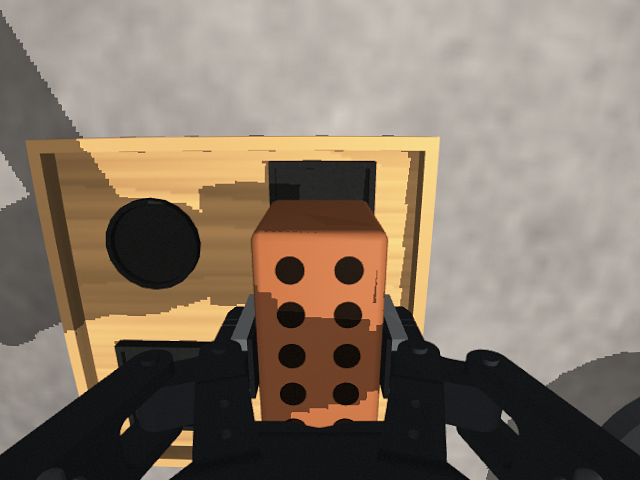

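```bash
python3 - <<'E'
from h import *
m=vision.camera_model('wrist')
print(onz(m,[(268,161),(376,161)],17).round(1), onz(m,[(153,243)],17).round(1))
P=onz(m,[(252,237),(387,237)],56+88);print(P.round(1))
E
python3 -m jog '[[[0,0,-0.03],[0,0,0],-1],[[0,0,-0.05],[0,0,0],-1],[[0,0,-0.06],[0,0,0],-1],[[0,0,-0.066],[0,0,0],-1],[[0,0,-0.066],[0,0,0],-1]]'; python3 -c "
from h import *
st();cv2.imwrite('pics/w4.png',vision.snapshot('wrist')[:,:,::-1]);st()"
```

```text
[[412.5 246.7  17. ]
 [407.8 312.4  17. ]] [[470.  173.1  17. ]]
[[424.3 258.8 144. ]
 [421.4 299.  144. ]]
time: 5.23
tool_pos: [464.6, 282.0, 51.9]
tcp_rot: [115.1, 89.8, -151.0]
ft_force: [-0.7, 0.2, -1.2]
finger_gap: 41.2
t 5.23 tcp [464.6 282.   51.9] x [-0.002 -0.001 -1.   ] z [-0.069  0.998 -0.001] jawyaw 93.9 F [-0.7  0.2 -1.2] gap 41.2 q [ 26.   9. 104.  -0.  67. -68.]
t 5.28 tcp [465.4 282.6  53.3] x [-0.001 -0.    -1.   ] z [-0.069  0.998 -0.   ] jawyaw 94.0 F [-0.1  0.1 -1.3] gap 41.3 q [ 26.   9. 104.  -0.  67. -68.]
```

View pics/w4.png

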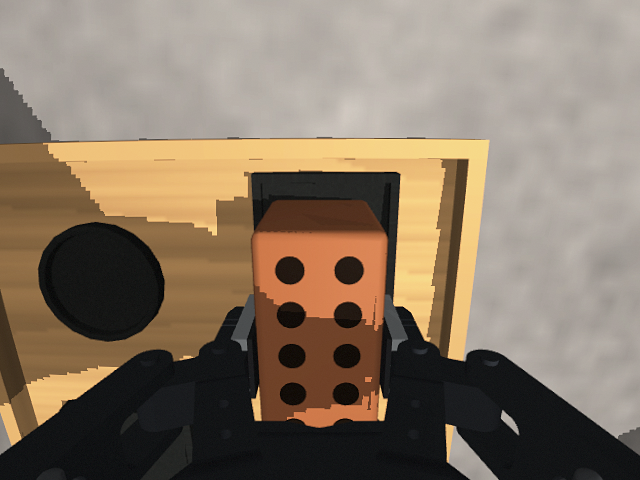

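```bash
python3 -m jog '[[[0,0,-0.004],[0,0,0],-1],[[0,0,-0.007],[0,0,0],-1],[[0,0,-0.009],[0,0,0],-1],[[0,0,-0.009],[0,0,0],-1]]';python3 -m jog '[[[0,0,-0.0015],[0,0,0],-1],[[0,0,-0.0015],[0,0,0],-1],[[0,0,-0.0015],[0,0,0],-1]]'
```

```text
time: 5.62
tool_pos: [465.3, 283.4, 44.3]
tcp_rot: [-68.1, 90.0, 25.9]
ft_force: [-0.3, -0.2, -2.2]
finger_gap: 41.8
time: 5.87
tool_pos: [465.3, 283.4, 42.8]
tcp_rot: [-123.7, 90.0, -29.7]
ft_force: [0.9, 0.2, -2.2]
finger_gap: 41.4
```

```bash
python3 -m jog '[[[0,0,-0.001],[0,0,0],-1],[[0,0,-0.001],[0,0,0],-1],[[0,0,-0.001],[0,0,0],-1]]';python3 -m jog '[[[0,0,-0.001],[0,0,0],-1],[[0,0,-0.001],[0,0,0],-1],[[0,0,-0.001],[0,0,0],-1]]'
```

```text
time: 6.12
tool_pos: [465.4, 283.5, 42.7]
tcp_rot: [-84.2, 90.0, 9.8]
ft_force: [-3.9, -1.8, 6.6]
finger_gap: 41.7
time: 6.37
tool_pos: [465.4, 283.5, 42.6]
tcp_rot: [174.6, 90.0, -91.4]
ft_force: [-8.8, -4.5, 14.9]
finger_gap: 41.6
```

```bash
python3 -m jog '[[[0,0,0.001],[0,0,0],-0.3],[[0,0,0.001],[0,0,0],0],[[0,0,0.001],[0,0,0],0.3],[[0,0,0.001],[0,0,0],0.4],[[0,0,0.001],[0,0,0],0.4]]';python3 -m jog '[[[0,0,0.02],[0,0,0],0.4],[[0,0,0.05],[0,0,0],0.4],[[0,0,0.09],[0,0,0],0.6],[[0,0,0.13],[0,0,0],1],[[0,0,0.15],[0,0,0],1]]';python3 -c "
from h import *
st();cv2.imwrite('pics/w5.png',vision.snapshot('wrist')[:,:,::-1])
cv2.imwrite('pics/s5.png',cv2.resize(vision.snapshot('side')[100:300,200:467,::-1],None,fx=3,fy=3))"
```

```text
time: 6.78
tool_pos: [465.4, 283.4, 41.7]
tcp_rot: [-62.7, 90.0, 31.3]
ft_force: [-0.2, -0.4, 1.1]
finger_gap: 59.6
time: 7.2
tool_pos: [467.1, 284.3, 197.3]
tcp_rot: [-67.9, 89.6, 26.1]
ft_force: [0.8, 1.0, 0.1]
finger_gap: 84.9
t 7.2 tcp [467.1 284.3 197.3] x [ 0.006  0.003 -1.   ] z [-0.07   0.998  0.002] jawyaw 94.0 F [0.8 1.  0.1] gap 84.9 q [ 26.   0.  97.   0.  82. -68.]
```

View pics/w5.png

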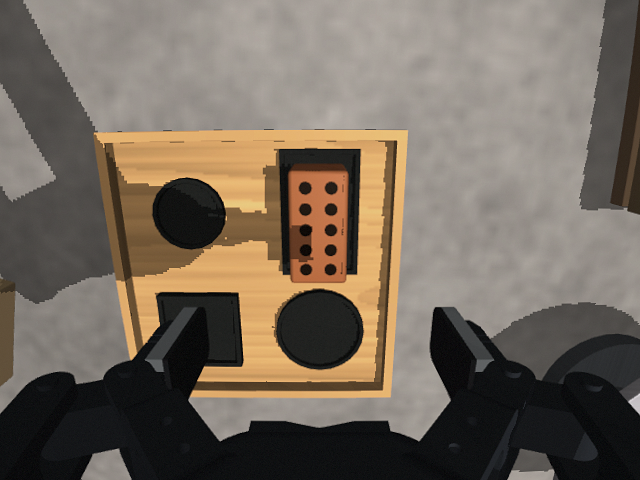

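View pics/s5.png

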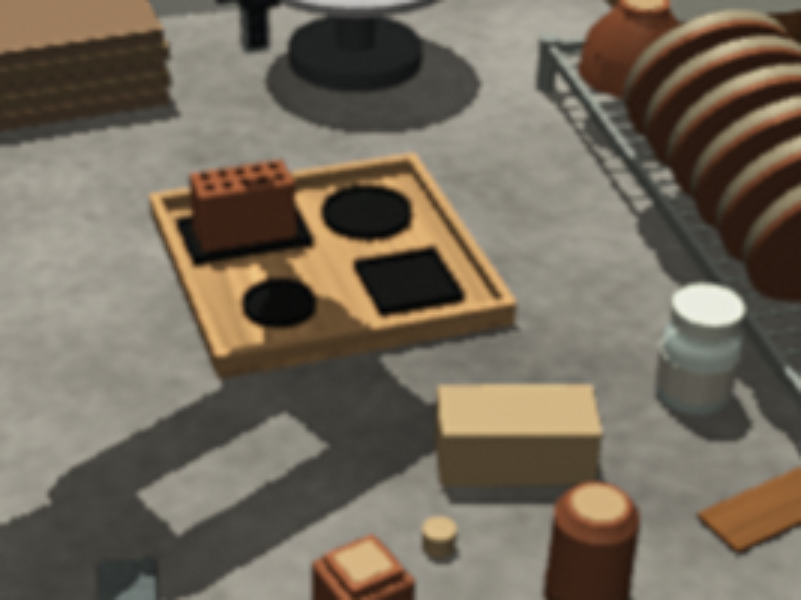

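```bash
python3 - <<'E'
from h import *
m=vision.camera_model('wrist')
print("fl",rect(onz(m,[(288,169),(349,169),(346,283),(291,282)],68)))
print("nest far/near",onz(m,[(279,149),(360,150),(282,274),(357,274)],17).round(1))
print("SR",onz(m,[(189.5,213)],17),"LR",onz(m,[(319.5,329)],17))
print("sq",rect(onz(m,[(157,293),(240,292),(243,366),(163,366)],17)))
st()
E
```

```text
fl (array([464.4, 283.9]), array([41.7, 84.3, 41.1, 83.4]), 93.4)
nest far/near [[414.2 248.6  17. ]
 [410.4 313.8  17. ]
 [521.9 255.6  17. ]
 [517.3 321.9  17. ]]
SR [[472.04231938 174.93476411  17.        ]] LR [[574.39102508 292.64049122  17.        ]]
sq (array([584.3, 181.6]), array([76.1, 78.2, 78.6, 78. ]), 94.9)
t 7.3 tcp [468.2 284.8 197.7] x [ 0.009  0.004 -1.   ] z [-0.07   0.998  0.004] jawyaw 94.0 F [-0.1  0.2  0.7] gap 85.6 q [ 26.   0.  97.   0.  82. -68.]
```

```bash
python3 - <<'E'
from h import *
S=vision.camera_model("scene");B=vision.camera_model("side")
c=lambda p,s,o:[((x+.5)/s-.5+o[0],(y+.5)/s-.5+o[1]) for x,y in p]
print("kiln top z50 side",onz(B,c([(304,33),(511,33),(520,99),(312,101)],4,(270,220)),50).round(0))
print("plate scene z~110/150",onz(S,[(436,86),(521,86),(478,106)],110).round(0),onz(B,[(283,88),(354,88),(318,102)],110).round(0))
E
```

```text
kiln top z50 side [[556.  -7.  50.]
 [666. -33.  50.]
 [651. -87.  50.]
 [544. -64.  50.]]
plate scene z~110/150 [[553. 530. 110.]
 [743. 625. 110.]
 [672. 496. 110.]] [[535. 610. 110.]
 [742. 565. 110.]
 [615. 494. 110.]]
```

```bash
python3 -m jog '[[[0.01,-0.035,0],[0,0,0],1],[[0.022,-0.073,0],[0,0,0],1],[[0.034,-0.112,0],[0,0,0],1],[[0.046,-0.15,0],[0,0,0],1],[[0.058,-0.189,0],[0,0,0],1]]'; python3 -m jog '[[[0.012,-0.039,0],[0,0,0],1],[[0.024,-0.078,0],[0,0,0],1],[[0.036,-0.117,0],[0,0,0],1],[[0.048,-0.156,0],[0,0,0],1],[[0.06,-0.194,0],[0,0,0],1]]';python3 -m jog '[[[0.012,-0.039,0],[0,0,0],1],[[0.024,-0.075,0],[0,0,0],1],[[0.026,-0.09,0],[0,0,0],1],[[0.026,-0.09,0],[0,0,0],1],[[0.026,-0.09,0],[0,0,0],1]]'; python3 -c "
from h import *
st();m=vision.camera_model('wrist');np.save('w6.npy',m,allow_pickle=True);cv2.imwrite('pics/w6.png',vision.snapshot('wrist')[:,:,::-1]);st()"
```

```text
time: 7.72
tool_pos: [522.9, 92.8, 190.5]
tcp_rot: [88.2, 89.9, -177.7]
ft_force: [0.5, -0.3, 0.9]
finger_gap: 85.2
time: 8.13
tool_pos: [582.9, -101.7, 190.3]
tcp_rot: [71.0, 89.9, 165.0]
ft_force: [1.1, 1.7, 0.8]
finger_gap: 85.3
time: 8.55
tool_pos: [608.6, -189.9, 190.1]
tcp_rot: [55.8, 89.9, 149.7]
ft_force: [-0.3, 0.8, 0.3]
finger_gap: 85.5
t 8.55 tcp [ 608.6 -189.9  190.1] x [-0.002  0.001 -1.   ] z [-0.068  0.998  0.001] jawyaw 93.9 F [-0.3  0.8  0.3] gap 85.5 q [ -22.   15.   82.    0.   83. -116.]
t 8.6 tcp [ 608.7 -188.9  190.5] x [-0.002  0.001 -1.   ] z [-0.07   0.998  0.001] jawyaw 94.0 F [-0.7 -0.1 -0.7] gap 85.5 q [ -22.   15.   82.    0.   83. -116.]
```

View pics/w6.png

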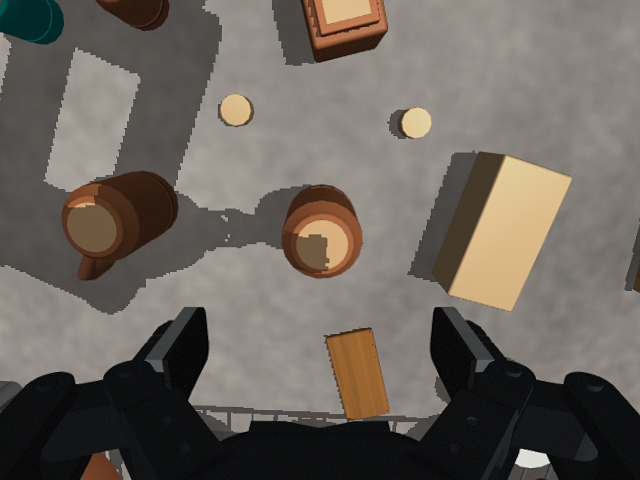

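```bash
python3 - <<'E'
from h import *
m=np.load('w6.npy',allow_pickle=True).item()
print(onz(m,[(322,243)],84),onz(m,[(93,227)],84))
i=cv2.imread('pics/w6.png');cv2.imwrite('pics/w6c.png',cv2.resize(i[150:310,40:400],None,fx=2,fy=2))
E
```

```text
[[ 607.17777241 -188.66899094   84.        ]] [[ 606.47247525 -341.34817104   84.        ]]
```

View pics/w6c.png

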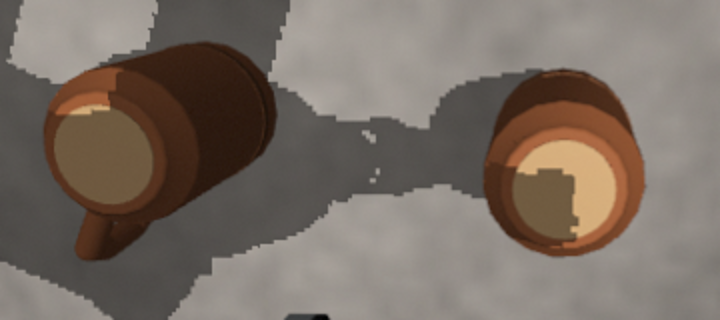

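Right-hand piece (322,243) has no handle: the tumbler; the mug at (93,227) shows its handle. It agrees with the static cameras at about (608.5,-189.5).

```bash
python3 -m jog '[[[0,-0.001,-0.035],[0,0,0],1],[[0,-0.001,-0.075],[0,0,0],1],[[0,-0.001,-0.11],[0,0,0],1],[[0,-0.001,-0.135],[0,0,0],1],[[0,-0.001,-0.146],[0,0,0],1]]' 40; python3 -m jog '[[[0,0,0],[0,0,0],1],[[0,0,0],[0,0,0],0.5],[[0,0,0],[0,0,0],0],[[0,0,0],[0,0,0],-0.5],[[0,0,0],[0,0,0],-1]]' 40; python3 -m jog '[[[0,0,0],[0,0,0],-1],[[0,0,0],[0,0,0],-1],[[0,0,0],[0,0,0],-1]]'; python3 -m jog '[[[0,0,0.01],[0,0,0],-1],[[0,0,0.03],[0,0,0],-1],[[0,0,0.03],[0,0,0],-1]]'; python3 -c "
from h import *
st()
cv2.imwrite('pics/s7.png',cv2.resize(vision.snapshot('side')[150:350,200:467,::-1],None,fx=3,fy=3))"
```

```text
time: 9.02
tool_pos: [605.9, -187.2, 40.5]
tcp_rot: [61.6, 89.6, 155.7]
ft_force: [-0.7, -1.0, -0.2]
finger_gap: 85.1
time: 9.43
tool_pos: [611.7, -191.1, 49.4]
tcp_rot: [-111.2, 89.7, -17.2]
ft_force: [-0.9, 2.5, 8.3]
finger_gap: 55.3
time: 9.68
tool_pos: [611.7, -191.1, 49.4]
tcp_rot: [-109.6, 89.7, -15.6]
ft_force: [0.5, 3.3, 7.5]
finger_gap: 55.4
time: 9.93
tool_pos: [611.9, -191.8, 81.1]
tcp_rot: [-117.3, 89.6, -23.3]
ft_force: [0.5, -0.1, -1.0]
finger_gap: 55.5
t 9.93 tcp [ 611.9 -191.8   81.1] x [ 0.006 -0.003 -1.   ] z [-0.07   0.998 -0.003] jawyaw 94.0 F [ 0.5 -0.1 -1. ] gap 55.5 q [ -22.   20.   87.   -0.   72. -116.]
```

View pics/s7.png

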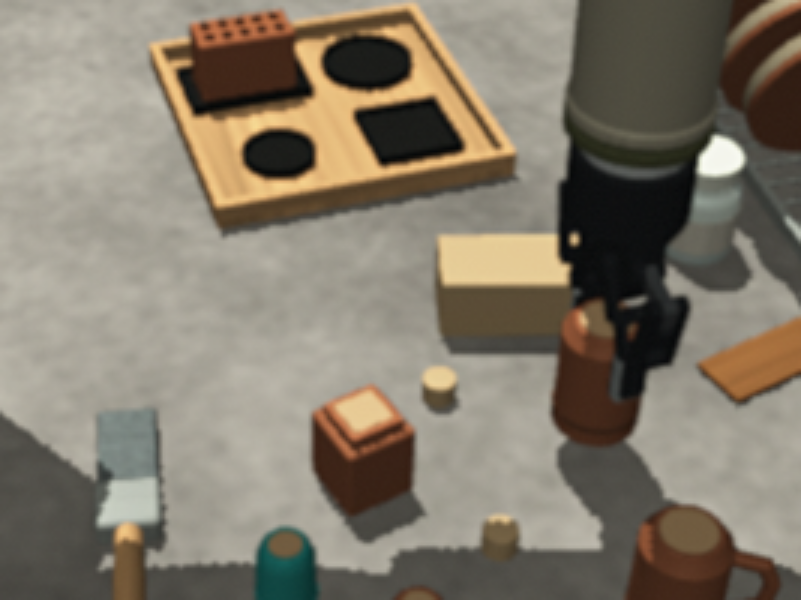

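```bash
python3 -c "
from h import *
st();m=vision.camera_model('wrist');np.save('w8.npy',m,allow_pickle=True);cv2.imwrite('pics/w8.png',vision.snapshot('wrist')[:,:,::-1]);st()
cv2.imwrite('pics/a8.png',cv2.resize(vision.snapshot('scene')[220:420,200:467,::-1],None,fx=3,fy=3))"
```

```text
t 9.98 tcp [ 611.7 -191.7   79.5] x [ 0.006 -0.003 -1.   ] z [-0.07   0.998 -0.003] jawyaw 94.0 F [ 0.7 -0.6 -1.1] gap 55.1 q [ -22.   20.   87.   -0.   72. -116.]
t 10.03 tcp [ 610.6 -191.3   77.7] x [ 0.003 -0.001 -1.   ] z [-0.07   0.998 -0.002] jawyaw 94.0 F [ 0.5 -0.1 -1.7] gap 55.2 q [ -22.   20.   88.   -0.   72. -116.]
```

View pics/w8.png

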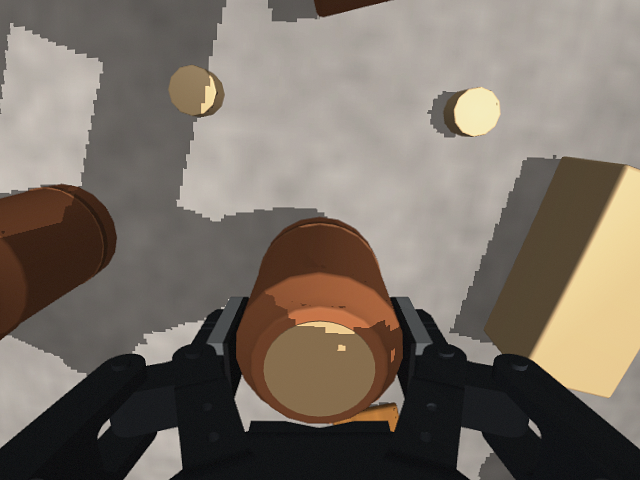

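View pics/a8.png

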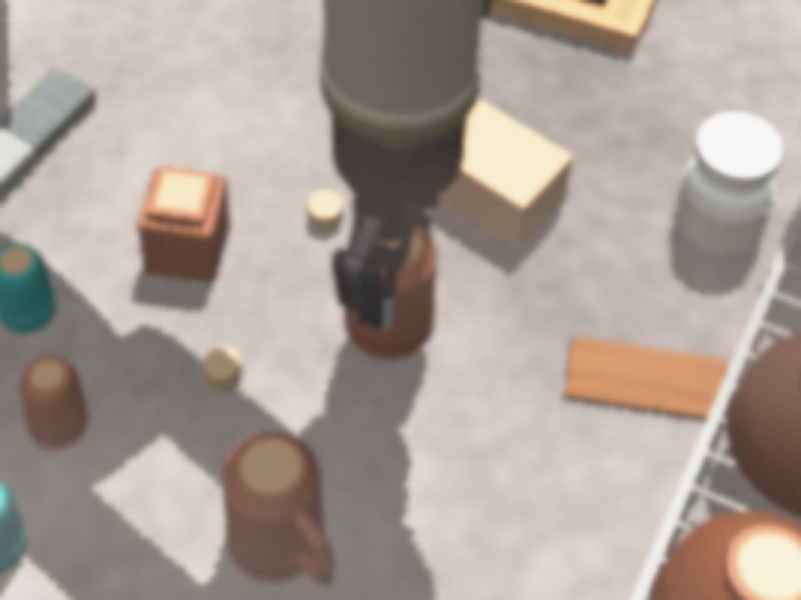

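```bash
python3 -c "
from h import *
m=np.load('w8.npy',allow_pickle=True).item()
print(onz(m,[(320,369)],114))
for dx in (-8,-4,0,4):
  t=np.linspace(0,2*np.pi,72);c=np.array([610.5+dx,-191.5])
  for z,R in((30,29),(114,19)):
    p=proj(m,np.c_[c[0]+R*np.cos(t),c[1]+R*np.sin(t),t*0+z]);print(dx,z,p.min(0).round(),p.max(0).round())
"
```

```text
[[ 608.91135894 -192.24208284  114.        ]]
-8 30 [266. 203.] [379. 310.]
-8 114 [261. 294.] [387. 403.]
-4 30 [265. 211.] [378. 317.]
-4 114 [261. 306.] [385. 413.]
0 30 [265. 219.] [377. 324.]
0 114 [261. 319.] [384. 423.]
4 30 [265. 227.] [377. 330.]
4 114 [260. 331.] [382. 432.]
```

```bash
python3 -m jog '[[[0,0,0.03],[0,0,0],-1],[[0,0.01,0.06],[0,0,0],-1],[[-0.003,0.045,0.065],[0,0,0],-1],[[-0.006,0.084,0.065],[0,0,0],-1],[[-0.009,0.123,0.065],[0,0,0],-1]]'; python3 -m jog '[[[-0.003,0.04,0],[0,0,0],-1],[[-0.006,0.08,0],[0,0,0],-1],[[-0.009,0.12,0],[0,0,0],-1],[[-0.012,0.16,0],[0,0,0],-1],[[-0.015,0.2,0],[0,0,0],-1]]';python3 -m jog '[[[-0.003,0.04,0],[0,0,0],-1],[[-0.006,0.08,0],[0,0,0],-1],[[-0.009,0.115,0],[0,0,0],-1],[[-0.009,0.14,0],[0,0,0],-1],[[-0.009,0.16,0],[0,0,0],-1]]';python3 -m jog '[[[0,0,0],[0,0,0],-1],[[0,0,0],[0,0,0],-1],[[0,0,0],[0,0,0],-1]]'; python3 -c "
from h import *
st();m=vision.camera_model('wrist');np.save('w9.npy',m,allow_pickle=True);cv2.imwrite('pics/w9.png',vision.snapshot('wrist')[:,:,::-1]);st()"
```

```text
time: 10.5
tool_pos: [600.1, -67.1, 140.8]
tcp_rot: [-99.0, 90.0, -5.1]
ft_force: [0.7, 0.4, -2.0]
finger_gap: 55.6
time: 10.92
tool_pos: [584.1, 134.1, 139.5]
tcp_rot: [95.6, 89.9, -170.4]
ft_force: [0.2, -0.1, -1.3]
finger_gap: 55.3
time: 11.33
tool_pos: [574.9, 294.8, 139.2]
tcp_rot: [97.3, 89.9, -168.5]
ft_force: [0.6, -0.5, -1.7]
finger_gap: 55.4
time: 11.58
tool_pos: [575.8, 291.6, 139.6]
tcp_rot: [122.9, 89.9, -143.1]
ft_force: [-0.2, -0.6, -1.1]
finger_gap: 55.3
t 11.58 tcp [575.8 291.6 139.6] x [-0.002 -0.001 -1.   ] z [-0.07   0.998 -0.001] jawyaw 94.0 F [-0.2 -0.6 -1.1] gap 55.3 q [ 22.  18.  84.  -0.  78. -72.]
t 11.63 tcp [576.  291.2 139.9] x [-0.001 -0.001 -1.   ] z [-0.069  0.998 -0.001] jawyaw 94.0 F [-0.4 -0.7 -0.6] gap 55.2 q [ 22.  18.  84.  -0.  78. -72.]
```

View pics/w9.png

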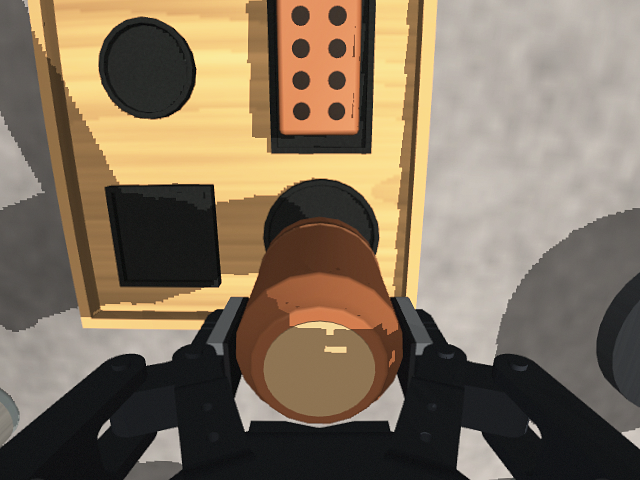

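```bash
python3 -c "
from h import *
m=np.load('w9.npy',allow_pickle=True).item()
t=np.linspace(0,2*np.pi,72)
p=proj(m,np.c_[575.5+41*np.cos(t),291.8+41*np.sin(t),t*0+17]);print(p.min(0).round(),p.max(0).round())
print(onz(m,[(320,369)],84+92))
"
python3 -m jog '[[[0,0,-0.03],[0,0,0],-1],[[0,0,-0.05],[0,0,0],-1],[[0,0,-0.065],[0,0,0],-1],[[0,0,-0.075],[0,0,0],-1],[[0,0,-0.075],[0,0,0],-1]]';python3 -m jog '[[[0,0,-0.001],[0,0,0],-1],[[0,0,-0.002],[0,0,0],-1],[[0,0,-0.002],[0,0,0],-1]]'; python3 -c "
from h import *
cv2.imwrite('pics/w10.png',vision.snapshot('wrist')[:,:,::-1]);st()"
```

```text
[262. 179.] [379. 292.]
[[571.98713094 290.9276006  176.        ]]
time: 12.05
tool_pos: [574.7, 290.4, 62.7]
tcp_rot: [110.2, 89.7, -155.9]
ft_force: [-1.2, -0.5, -1.6]
finger_gap: 55.3
time: 12.3
tool_pos: [577.4, 292.6, 65.3]
tcp_rot: [-72.5, 89.9, 21.5]
ft_force: [0.3, 0.1, -1.8]
finger_gap: 55.1
t 12.35 tcp [577.3 292.7  65.3] x [ 0.002  0.001 -1.   ] z [-0.07   0.998  0.001] jawyaw 94.0 F [-1.4  0.6 -1.7] gap 55.2 q [ 22.  22.  86.   0.  71. -72.]
```

View pics/w10.png

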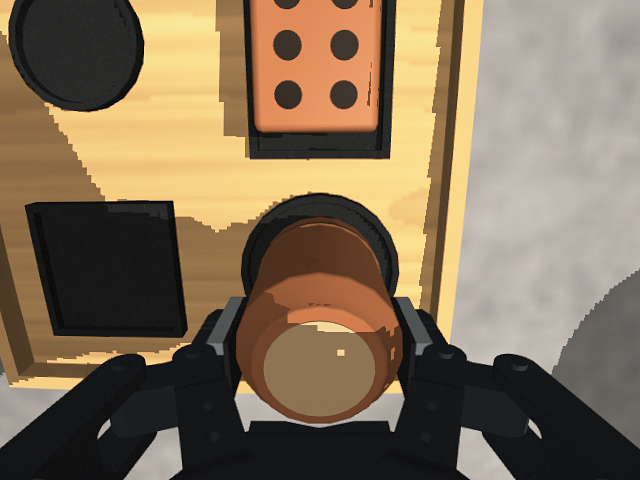

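```bash
python3 -m jog '[[[0,0,-0.002],[0,0,0],-1],[[0,0,-0.0035],[0,0,0],-1],[[0,0,-0.0035],[0,0,0],-1],[[0,0,-0.0035],[0,0,0],-1]]';python3 -m jog '[[[0,0,-0.001],[0,0,0],-1],[[0,0,-0.001],[0,0,0],-1],[[0,0,-0.001],[0,0,0],-1]]';python3 -m jog '[[[0,0,-0.001],[0,0,0],-1],[[0,0,-0.001],[0,0,0],-1],[[0,0,-0.001],[0,0,0],-1]]'
```

```text
time: 12.68
tool_pos: [576.9, 292.7, 61.4]
tcp_rot: [-73.7, 89.9, 20.4]
ft_force: [-2.4, -0.1, 6.4]
finger_gap: 55.6
time: 12.93
tool_pos: [577.0, 292.8, 61.4]
tcp_rot: [-75.8, 89.9, 18.2]
ft_force: [-5.5, -2.5, 12.7]
finger_gap: 55.5
time: 13.18
tool_pos: [577.2, 292.8, 61.4]
tcp_rot: [-77.0, 89.9, 17.1]
ft_force: [-8.1, -3.2, 19.3]
finger_gap: 55.0
```

```bash
python3 -m jog '[[[0,0,0.002],[0,0,0],-1],[[0,0,0.002],[0,0,0],0.2],[[0,0,0.002],[0,0,0],0.5],[[0,0,0.002],[0,0,0],0.8],[[0,0,0.002],[0,0,0],0.8]]';python3 -m jog '[[[0,0,0.02],[0,0,0],0.8],[[0,0,0.05],[0,0,0],0.8],[[0,0,0.09],[0,0,0],1],[[0,0,0.13],[0,0,0],1],[[0,0,0.135],[0,0,0],1]]';python3 -m jog '[[[0,0,0],[0,0,0],1]]';python3 -c "
from h import *
st();cv2.imwrite('pics/w11.png',vision.snapshot('wrist')[:,:,::-1])
cv2.imwrite('pics/s11.png',cv2.resize(vision.snapshot('side')[100:300,200:467,::-1],None,fx=3,fy=3))"
```

```text
time: 13.6
tool_pos: [576.0, 292.3, 59.7]
tcp_rot: [106.9, 90.0, -159.1]
ft_force: [0.6, 0.3, -1.1]
finger_gap: 76.6
time: 14.02
tool_pos: [579.8, 293.9, 204.5]
tcp_rot: [-71.6, 89.3, 22.5]
ft_force: [0.5, 0.4, 1.8]
finger_gap: 85.4
time: 14.1
tool_pos: [578.8, 293.4, 200.4]
tcp_rot: [-71.4, 89.5, 22.6]
ft_force: [-0.7, 0.4, 1.1]
finger_gap: 85.4
t 14.1 tcp [578.8 293.4 200.4] x [ 0.008  0.003 -1.   ] z [-0.07   0.998  0.003] jawyaw 94.0 F [-0.7  0.4  1.1] gap 85.4 q [ 22.  16.  80.   0.  84. -72.]
```

View pics/w11.png

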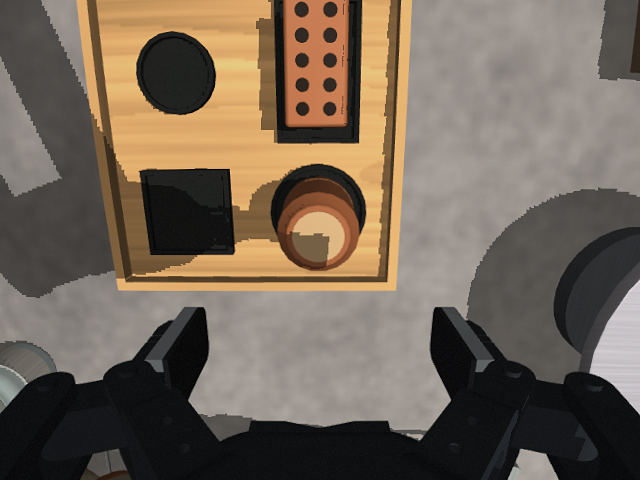

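View pics/s11.png

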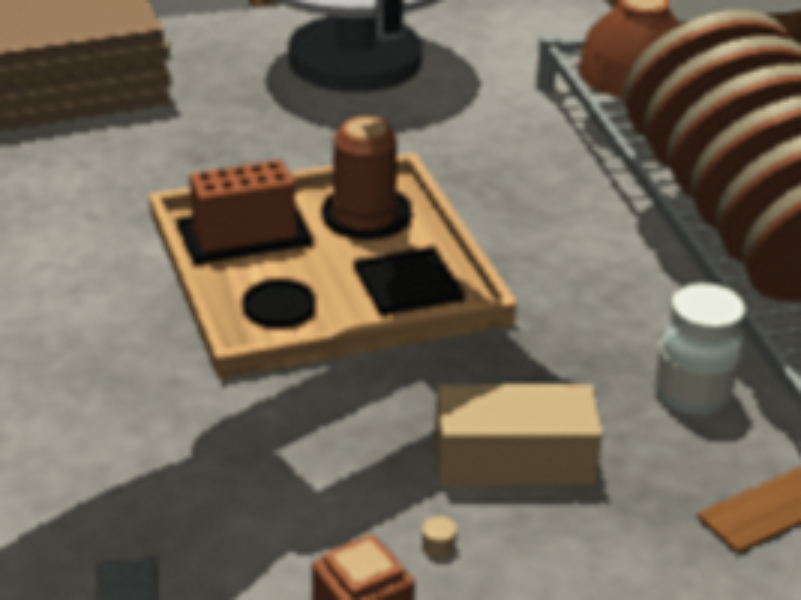

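```bash
python3 -m jog '[[[-0.01,-0.039,0],[0,0,0.05],1],[[-0.02,-0.078,0],[0,0,0.1],1],[[-0.03,-0.117,0],[0,0,0.15],1],[[-0.04,-0.156,0],[0,0,0.2],1],[[-0.05,-0.195,0],[0,0,0.25],1]]'; python3 -m jog '[[[-0.01,-0.039,0],[0,0,0.03],1],[[-0.02,-0.078,0],[0,0,0.06],1],[[-0.03,-0.117,0],[0,0,0.065],1],[[-0.04,-0.156,0],[0,0,0.065],1],[[-0.05,-0.195,0],[0,0,0.065],1]]';python3 -m jog '[[[-0.01,-0.039,0],[0,0,0],1],[[-0.02,-0.075,0],[0,0,0],1],[[-0.021,-0.089,0],[0,0,0],1],[[-0.021,-0.089,0],[0,0,0],1],[[-0.021,-0.089,0],[0,0,0],1]]'; python3 -c "
from h import *
st();m=vision.camera_model('wrist');np.save('w12.npy',m,allow_pickle=True);cv2.imwrite('pics/w12.png',vision.snapshot('wrist')[:,:,::-1]);st()"
```

```text
time: 14.62
tool_pos: [524.0, 95.8, 192.3]
tcp_rot: [77.1, 89.7, -174.4]
ft_force: [0.1, -0.0, 0.4]
finger_gap: 85.4
time: 15.03
tool_pos: [474.1, -98.8, 192.8]
tcp_rot: [49.6, 89.8, 161.7]
ft_force: [0.4, -0.6, 0.4]
finger_gap: 85.1
time: 15.45
tool_pos: [454.0, -186.6, 193.1]
tcp_rot: [34.4, 89.8, 146.3]
ft_force: [-0.6, 0.0, -1.0]
finger_gap: 85.3
t 15.45 tcp [ 454.  -186.6  193.1] x [-0.003  0.002 -1.   ] z [-0.374  0.928  0.003] jawyaw 111.9 F [-0.6  0.  -1. ] gap 85.3 q [ -28.   -8.  105.    0.   83. -140.]
t 15.5 tcp [ 454.4 -185.9  193.4] x [-0.003  0.002 -1.   ] z [-0.375  0.927  0.003] jawyaw 112.0 F [-1.1 -0.2 -0.3] gap 85.3 q [ -28.   -8.  105.    0.   83. -140.]
```

View pics/w12.png

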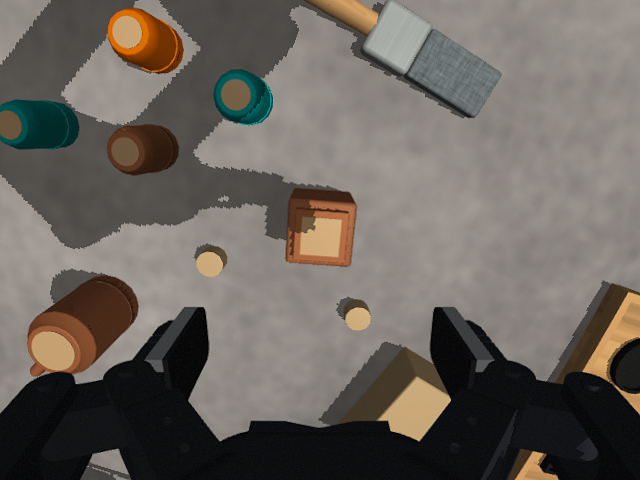

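```bash
python3 - <<'E'
from h import *
m=np.load('w12.npy',allow_pickle=True).item()
print("body",rect(onz(m,[(289,203),(355,207),(351,266),(287,262)],56)))
print("foot",rect(onz(m,[(301,217),(341,219),(341,258),(301,256)],64)))
print("shot",onz(m,[(123.5,152)],56))
i=cv2.imread('pics/w12.png');cv2.imwrite('pics/w12c.png',cv2.resize(i[170:290,260:390],None,fx=5,fy=5,interpolation=cv2.INTER_CUBIC))
E
```

```text
body (array([ 455.1, -185.2]), array([47.8, 45.4, 48.5, 45.1]), 108.2)
foot (array([ 454.8, -185. ]), array([28.4, 29.2, 29.2, 29.1]), 108.9)
shot [[ 450.47471568 -337.25046143   56.        ]]
```

View pics/w12c.png

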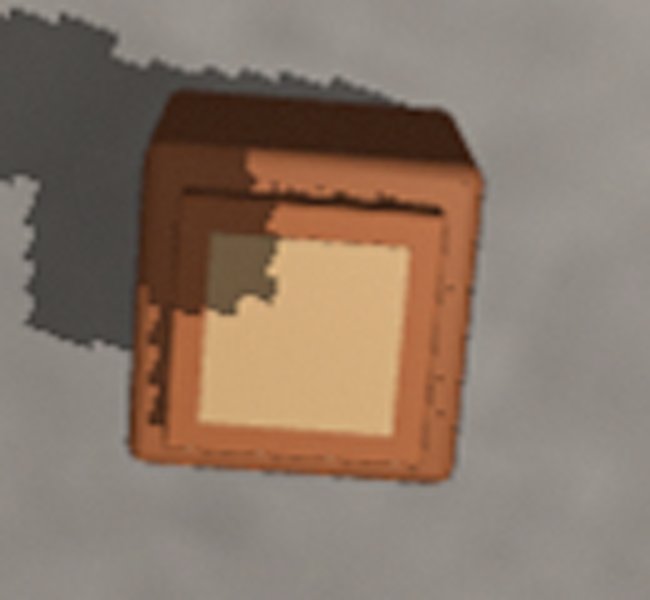

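```bash
python3 -m jog '[[[0.001,0.001,-0.035],[0,0,-0.06],1],[[0.001,0.001,-0.075],[0,0,-0.06],1],[[0.001,0.001,-0.115],[0,0,-0.06],1],[[0.001,0.001,-0.148],[0,0,-0.06],1],[[0.001,0.001,-0.162],[0,0,-0.06],1]]' 40; python3 -m jog '[[[0,0,0],[0,0,0],1],[[0,0,0],[0,0,0],0.5],[[0,0,0],[0,0,0],0],[[0,0,0],[0,0,0],-0.5],[[0,0,0],[0,0,0],-1]]' 40; python3 -m jog '[[[0,0,0],[0,0,0],-1],[[0,0,0],[0,0,0],-1],[[0,0,0],[0,0,0],-1]]'; python3 -m jog '[[[0,0,0.01],[0,0,0],-1],[[0,0,0.03],[0,0,0],-1],[[0,0,0.03],[0,0,0],-1],[[0,0,0.03],[0,0,0],-1]]'; python3 -c "
from h import *
st()
m=vision.camera_model('wrist');np.save('w13.npy',m,allow_pickle=True);cv2.imwrite('pics/w13.png',vision.snapshot('wrist')[:,:,::-1]);st()"
```

```text
time: 15.92
tool_pos: [452.7, -181.8, 27.3]
tcp_rot: [41.1, 89.5, 149.9]
ft_force: [-0.8, 0.9, -0.7]
finger_gap: 85.3
time: 16.33
tool_pos: [458.1, -186.1, 35.5]
tcp_rot: [-133.8, 89.8, -25.2]
ft_force: [0.2, 0.6, 10.0]
finger_gap: 49.3
time: 16.58
tool_pos: [458.1, -186.1, 35.5]
tcp_rot: [-128.3, 89.8, -19.6]
ft_force: [0.3, 3.0, 7.1]
finger_gap: 49.2
time: 16.92
tool_pos: [457.6, -186.4, 64.9]
tcp_rot: [-138.5, 89.8, -29.9]
ft_force: [-1.0, -0.0, -1.1]
finger_gap: 49.1
t 16.92 tcp [ 457.6 -186.4   64.9] x [ 0.003 -0.002 -1.   ] z [-0.319  0.948 -0.003] jawyaw 108.6 F [-1.  -0.  -1.1] gap 49.1 q [ -28.    0.  112.   -0.   68. -137.]
t 16.97 tcp [ 456.7 -185.9   63.8] x [ 0.001 -0.001 -1.   ] z [-0.319  0.948 -0.001] jawyaw 108.6 F [-0.5 -0.  -1.9] gap 49.5 q [ -28.    0.  112.   -0.   68. -137.]
```

View pics/w13.png

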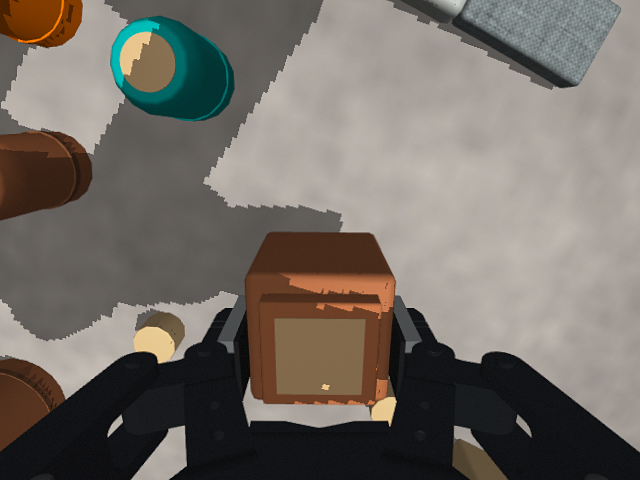

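```bash
python3 -m jog '[[[0,0,0.03],[0,0,-0.05],-1],[[0.003,0.01,0.06],[0,0,-0.1],-1],[[0.015,0.045,0.065],[0,0,-0.15],-1],[[0.028,0.08,0.065],[0,0,-0.2],-1],[[0.041,0.117,0.065],[0,0,-0.255],-1]]'; python3 -m jog '[[[0.012,0.035,0],[0,0,0],-1],[[0.025,0.07,0],[0,0,0],-1],[[0.037,0.105,0],[0,0,0],-1],[[0.05,0.14,0],[0,0,0],-1],[[0.061,0.175,0],[0,0,0],-1]]';python3 -m jog '[[[0.012,0.035,0],[0,0,0],-1],[[0.022,0.06,0],[0,0,0],-1],[[0.026,0.075,0],[0,0,0],-1],[[0.026,0.075,0],[0,0,0],-1],[[0.026,0.075,0],[0,0,0],-1]]'; python3 -c "
from h import *
st();m=vision.camera_model('wrist');np.save('w14.npy',m,allow_pickle=True);cv2.imwrite('pics/w14.png',vision.snapshot('wrist')[:,:,::-1]);st()"
```

```text
time: 17.38
tool_pos: [497.7, -68.0, 128.4]
tcp_rot: [-117.1, 89.9, -23.4]
ft_force: [0.5, -1.0, -2.5]
finger_gap: 49.6
time: 17.8
tool_pos: [558.0, 108.2, 126.8]
tcp_rot: [95.8, 89.9, -170.2]
ft_force: [0.7, -1.1, -2.1]
finger_gap: 49.6
time: 18.22
tool_pos: [583.5, 181.5, 126.9]
tcp_rot: [110.2, 89.9, -155.7]
ft_force: [-0.3, -0.9, -2.1]
finger_gap: 49.4
t 18.22 tcp [583.5 181.5 126.9] x [-0.002 -0.001 -1.   ] z [-0.072  0.997 -0.001] jawyaw 94.1 F [-0.3 -0.9 -2.1] gap 49.4 q [ 12.  14.  90.  -0.  76. -82.]
t 18.27 tcp [583.5 180.6 127.1] x [-0.002 -0.001 -1.   ] z [-0.07   0.998 -0.001] jawyaw 94.0 F [ 0.3 -1.7 -2.8] gap 49.4 q [ 12.  14.  90.  -0.  76. -82.]
```

View pics/w14.png

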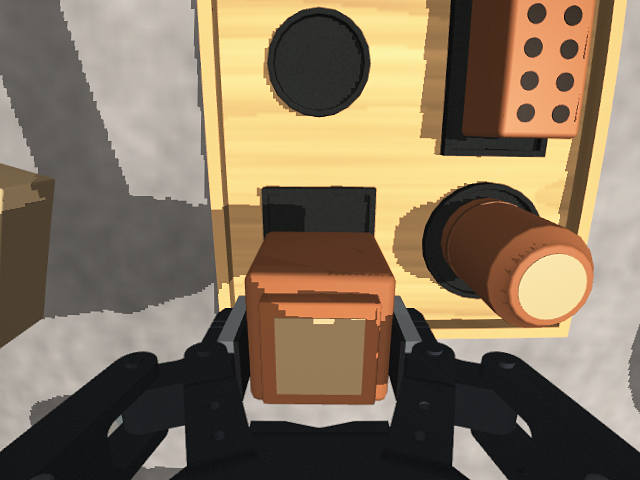

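```bash
python3 -c "
from h import *
m=np.load('w14.npy',allow_pickle=True).item()
P=onz(m,[(262,187),(376,187)],17);print(P.round(1),P.mean(0)+[37*.998,37*.07,0])
P=onz(m,[(270,234),(377,234)],91);print('rim far',P.round(1),P.mean(0)+[25,1.7,0])
"
python3 -m jog '[[[0,0,-0.03],[0,0,0],-1],[[0,0,-0.05],[0,0,0],-1],[[0,0,-0.065],[0,0,0],-1],[[0,0,-0.075],[0,0,0],-1],[[0,0,-0.075],[0,0,0],-1]]';python3 -m jog '[[[0,0,0],[0,0,0],-1],[[0,0,0],[0,0,0],-1]]'; python3 -c "
from h import *
cv2.imwrite('pics/w15.png',vision.snapshot('wrist')[:,:,::-1]);st()"
```

```text
[[548.6 141.4  17. ]
 [543.3 214.5  17. ]] [582.87089709 180.51582311  17.        ]
rim far [[558.9 156.1  91. ]
 [555.3 205.7  91. ]] [582.07516823 182.59328346  91.        ]
time: 18.68
tool_pos: [582.1, 179.5, 50.2]
tcp_rot: [101.5, 89.7, -164.6]
ft_force: [-0.7, -0.2, -3.2]
finger_gap: 49.2
time: 18.85
tool_pos: [585.2, 181.0, 54.7]
tcp_rot: [-84.0, 89.9, 10.0]
ft_force: [0.5, 0.2, -2.0]
finger_gap: 49.5
t 18.9 tcp [585.5 181.2  55. ] x [ 0.003  0.    -1.   ] z [-0.07   0.998  0.   ] jawyaw 94.0 F [-0.2 -0.1 -1.6] gap 49.3 q [ 12.  18.  93.  -0.  69. -82.]
```

View pics/w15.png

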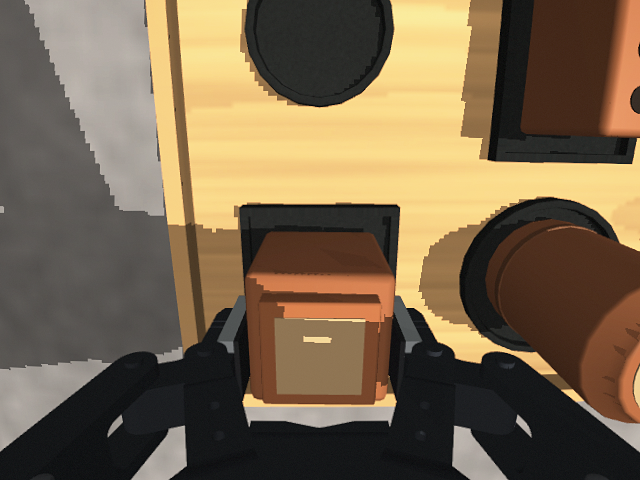

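Aligned over the square nest (240–399, 205). Lowering to contact at about 47.5.

```bash
python3 -m jog '[[[0,0,-0.002],[0,0,0],-1],[[0,0,-0.004],[0,0,0],-1],[[0,0,-0.005],[0,0,0],-1],[[0,0,-0.005],[0,0,0],-1]]';python3 -m jog '[[[0,0,-0.001],[0,0,0],-1],[[0,0,-0.001],[0,0,0],-1],[[0,0,-0.001],[0,0,0],-1]]';python3 -m jog '[[[0,0,-0.001],[0,0,0],-1],[[0,0,-0.001],[0,0,0],-1],[[0,0,-0.001],[0,0,0],-1]]'
```

```text
time: 19.23
tool_pos: [584.2, 181.4, 48.2]
tcp_rot: [109.3, 90.0, -156.7]
ft_force: [0.4, 0.1, -1.7]
finger_gap: 49.3
time: 19.48
tool_pos: [584.4, 181.5, 47.7]
tcp_rot: [-81.9, 90.0, 12.1]
ft_force: [-1.8, 0.6, 1.8]
finger_gap: 49.2
time: 19.73
tool_pos: [584.5, 181.5, 47.6]
tcp_rot: [-80.7, 90.0, 13.3]
ft_force: [-6.6, -1.0, 9.7]
finger_gap: 49.4
```

```bash
python3 -m jog '[[[0,0,0.001],[0,0,0],-1],[[0,0,0.001],[0,0,0],0.2],[[0,0,0.001],[0,0,0],0.5],[[0,0,0.001],[0,0,0],0.6],[[0,0,0.001],[0,0,0],0.6]]';python3 -m jog '[[[0,0,0.02],[0,0,0],0.6],[[0,0,0.05],[0,0,0],0.6],[[0,0,0.09],[0,0,0],1],[[0,0,0.13],[0,0,0],1],[[0,0,0.145],[0,0,0],1]]';python3 -m jog '[[[0,0,0],[0,0,0],1]]';python3 -c "
from h import *
st();cv2.imwrite('pics/w16.png',vision.snapshot('wrist')[:,:,::-1])"
```

```text
time: 20.15
tool_pos: [584.3, 181.4, 47.2]
tcp_rot: [-138.5, 90.0, -44.5]
ft_force: [-0.9, 0.9, 0.1]
finger_gap: 68.3
time: 20.57
tool_pos: [586.9, 182.0, 199.4]
tcp_rot: [-81.5, 89.5, 12.5]
ft_force: [0.8, 0.9, 1.0]
finger_gap: 85.5
time: 20.65
tool_pos: [587.6, 182.1, 199.2]
tcp_rot: [-81.5, 89.4, 12.5]
ft_force: [0.3, -0.5, 0.9]
finger_gap: 85.4
t 20.65 tcp [587.6 182.1 199.2] x [ 0.01   0.002 -1.   ] z [-0.07   0.998  0.002] jawyaw 94.0 F [ 0.3 -0.5  0.9] gap 85.4 q [ 12.  10.  86.   0.  83. -82.]
```

View pics/w16.png

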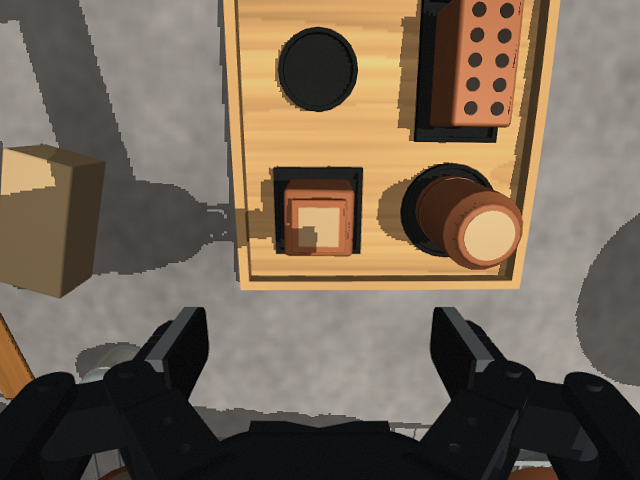

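```bash
python3 - <<'E'
from h import *
S=vision.camera_model("scene");B=vision.camera_model("side")
m=np.load('w12.npy',allow_pickle=True).item()
print("wrist T1,O,T2",onz(m,[(236,95),(127,33),(8,125)],56).round(0)[:,:2].tolist())
c=lambda p,s,o:[((x+.5)/s-.5+o[0],(y+.5)/s-.5+o[1]) for x,y in p]
print("side",onz(B,c([(101,126),(113,277),(367,370)],4,(270,300)),56).round(0)[:,:2].tolist())
for a in range(0,180,15):
    u=np.array([np.cos(np.radians(a)),np.sin(np.radians(a))]);v=np.array([-u[1],u[0]])
    d=[]
    for p,rad in (((405,-279),19),((395,-367),19),((450,-412),21)):pass
E
```

```text
wrist T1,O,T2 [[386.0, -275.0], [374.0, -355.0], [462.0, -423.0]]
side [[387.0, -275.0], [375.0, -355.0], [463.0, -422.0]]
```

```bash
python3 -m jog '[[[-0.01,-0.038,0],[0,0,-0.05],1],[[-0.02,-0.077,0],[0,0,-0.1],1],[[-0.03,-0.115,0],[0,0,-0.15],1],[[-0.04,-0.153,0],[0,0,-0.2],1],[[-0.05,-0.191,0],[0,0,-0.25],1]]' 40; python3 -m jog '[[[-0.01,-0.038,0],[0,0,-0.05],1],[[-0.02,-0.077,0],[0,0,-0.1],1],[[-0.03,-0.115,0],[0,0,-0.15],1],[[-0.04,-0.153,0],[0,0,-0.17],1],[[-0.05,-0.191,0],[0,0,-0.17],1]]';python3 -m jog '[[[-0.01,-0.038,0],[0,0,0],1],[[-0.02,-0.077,0],[0,0,0],0.6],[[-0.03,-0.115,0],[0,0,0],0.6],[[-0.036,-0.136,0],[0,0,0],0.6],[[-0.036,-0.136,0],[0,0,0],0.6]]';python3 -m jog '[[[0,0,0],[0,0,0],0.6],[[0,0,0],[0,0,0],0.6]]'; python3 -c "
from h import *
st();m=vision.camera_model('wrist');np.save('w17.npy',m,allow_pickle=True);cv2.imwrite('pics/w17.png',vision.snapshot('wrist')[:,:,::-1]);st()"
```

```text
time: 21.12
tool_pos: [532.4, -10.9, 190.0]
tcp_rot: [95.1, 89.8, 174.7]
ft_force: [0.7, 0.3, 0.6]
finger_gap: 85.5
time: 21.53
tool_pos: [482.5, -201.8, 190.2]
tcp_rot: [80.9, 89.8, 150.8]
ft_force: [0.3, 0.2, 1.1]
finger_gap: 85.2
time: 21.95
tool_pos: [445.7, -340.2, 190.0]
tcp_rot: [98.7, 89.8, 168.4]
ft_force: [0.3, -0.0, -0.4]
finger_gap: 67.9
time: 22.12
tool_pos: [447.8, -335.6, 190.7]
tcp_rot: [58.5, 89.8, 128.4]
ft_force: [0.2, 0.7, 0.0]
finger_gap: 68.1
t 22.12 tcp [ 447.8 -335.6  190.7] x [-0.002  0.002 -1.   ] z [0.343 0.939 0.001] jawyaw 69.9 F [0.2 0.7 0. ] gap 68.1 q [ -42.    3.   95.    0.   82. -112.]
t 22.17 tcp [ 448.2 -335.2  191.1] x [-0.001  0.002 -1.   ] z [0.342 0.94  0.001] jawyaw 70.0 F [-0.   0.5  0.1] gap 68.4 q [ -42.    3.   95.    0.   82. -112.]
```

View pics/w17.png

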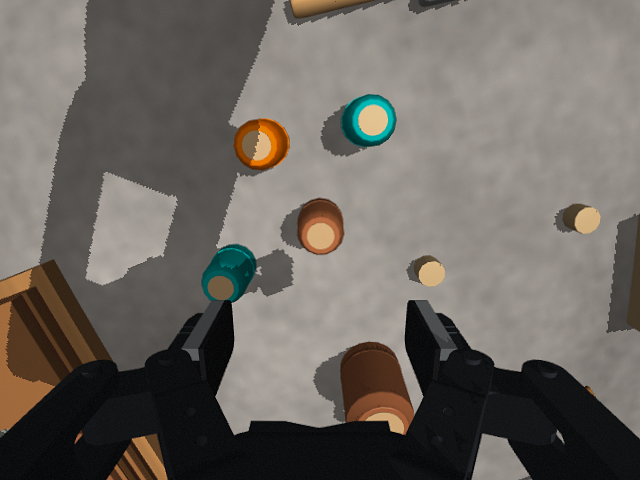

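```bash
python3 -c "
from h import *
m=np.load('w17.npy',allow_pickle=True).item()
print(onz(m,[(320,236.5)],56))
i=cv2.imread('pics/w17.png');cv2.imwrite('pics/w17c.png',cv2.resize(i[80:320,180:460],None,fx=2.5,fy=2.5))
"
```

```text
[[ 450.19466771 -336.39113024   56.        ]]
```

View pics/w17c.png

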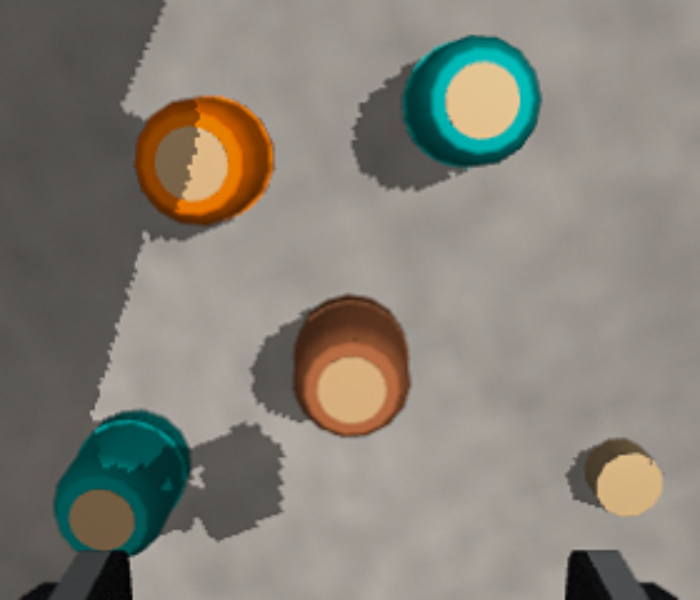

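```bash
python3 -m jog '[[[0.002,-0.001,-0.035],[0,0,0],0.6],[[0.002,-0.001,-0.075],[0,0,0],0.6],[[0.002,-0.001,-0.11],[0,0,0],0.6],[[0.002,-0.001,-0.14],[0,0,0],0.6],[[0.002,-0.001,-0.16],[0,0,0],0.6]]' 30; python3 -m jog '[[[0,0,0],[0,0,0],0.6],[[0,0,0],[0,0,0],0.4],[[0,0,0],[0,0,0],0],[[0,0,0],[0,0,0],-0.4],[[0,0,0],[0,0,0],-1]]' 30; python3 -m jog '[[[0,0,0],[0,0,0],-1],[[0,0,0],[0,0,0],-1],[[0,0,0],[0,0,0],-1]]'; python3 -m jog '[[[0,0,0.01],[0,0,0],-1],[[0,0,0.03],[0,0,0],-1],[[0,0,0.03],[0,0,0],-1],[[0,0,0.03],[0,0,0],-1]]'; python3 -c "
from h import *
st()
m=vision.camera_model('wrist');np.save('w18.npy',m,allow_pickle=True);cv2.imwrite('pics/w18.png',vision.snapshot('wrist')[:,:,::-1]);st()"
```

```text
time: 22.58
tool_pos: [449.1, -334.3, 28.3]
tcp_rot: [65.5, 89.7, 135.6]
ft_force: [-0.1, 0.1, -0.3]
finger_gap: 68.1
time: 23.0
tool_pos: [452.1, -338.6, 35.1]
tcp_rot: [-107.7, 89.7, -37.7]
ft_force: [0.2, 1.7, 6.0]
finger_gap: 34.9
time: 23.25
tool_pos: [452.1, -338.6, 35.1]
tcp_rot: [-103.7, 89.7, -33.7]
ft_force: [0.4, 2.6, 8.1]
finger_gap: 35.2
time: 23.58
tool_pos: [451.6, -338.9, 64.5]
tcp_rot: [-113.7, 89.7, -43.8]
ft_force: [-0.6, -0.3, -1.4]
finger_gap: 35.2
t 23.58 tcp [ 451.6 -338.9   64.5] x [ 0.003 -0.003 -1.   ] z [ 0.343  0.939 -0.002] jawyaw 70.0 F [-0.6 -0.3 -1.4] gap 35.2 q [ -42.   11.  101.   -0.   68. -112.]
t 23.63 tcp [ 450.8 -338.2   63.2] x [ 0.001 -0.001 -1.   ] z [ 0.343  0.939 -0.001] jawyaw 70.0 F [-0.6  0.7 -1.4] gap 35.1 q [ -42.   11.  101.   -0.   68. -112.]
```

View pics/w18.png

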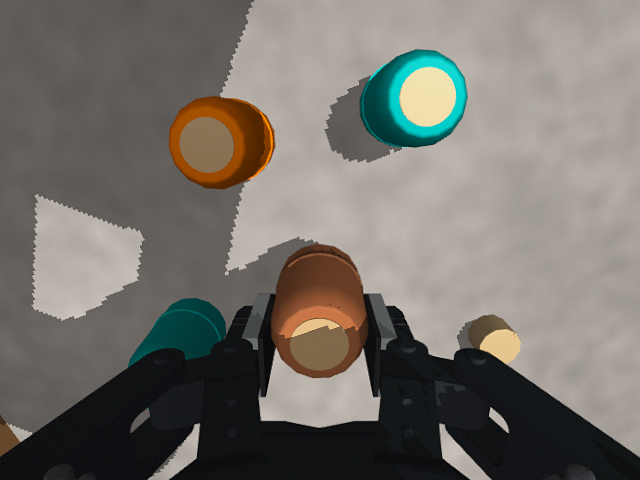

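```bash
python3 -m jog '[[[0,0,0.03],[0,0,0.05],-1],[[0,0.01,0.06],[0,0,0.1],-1],[[0.002,0.045,0.07],[0,0,0.15],-1],[[0.004,0.085,0.07],[0,0,0.2],-1],[[0.006,0.125,0.07],[0,0,0.25],-1]]'; python3 -m jog '[[[0.002,0.04,0],[0,0,0.05],-1],[[0.004,0.08,0],[0,0,0.1],-1],[[0.005,0.12,0],[0,0,0.15],-1],[[0.007,0.16,0],[0,0,0.17],-1],[[0.009,0.2,0],[0,0,0.17],-1]]';python3 -m jog '[[[0.002,0.04,0],[0,0,0],-1],[[0.004,0.08,0],[0,0,0],-1],[[0.005,0.12,0],[0,0,0],-1],[[0.006,0.15,0],[0,0,0],-1],[[0.007,0.175,0],[0,0,0],-1]]';python3 -m jog '[[[0,0.011,0],[0,0,0],-1],[[0,0.011,0],[0,0,0],-1],[[0,0.011,0],[0,0,0],-1],[[0,0.011,0],[0,0,0],-1]]'; python3 -c "
from h import *
st();m=vision.camera_model('wrist');np.save('w19.npy',m,allow_pickle=True);cv2.imwrite('pics/w19.png',vision.snapshot('wrist')[:,:,::-1]);st()"
```

```text
time: 24.05
tool_pos: [456.4, -212.0, 132.7]
tcp_rot: [-112.1, 89.9, -27.8]
ft_force: [2.0, 0.8, -0.6]
finger_gap: 34.7
time: 24.47
tool_pos: [464.4, -10.8, 131.4]
tcp_rot: [81.3, 89.9, 175.4]
ft_force: [0.4, 0.2, -1.1]
finger_gap: 34.9
time: 24.88
tool_pos: [471.3, 164.8, 131.3]
tcp_rot: [84.6, 89.9, 178.7]
ft_force: [0.3, -0.0, -1.2]
finger_gap: 34.8
time: 25.22
tool_pos: [472.0, 172.3, 131.7]
tcp_rot: [127.9, 89.9, -138.1]
ft_force: [0.1, -0.4, -0.4]
finger_gap: 35.1
t 25.22 tcp [472.  172.3 131.7] x [-0.001 -0.001 -1.   ] z [-0.07   0.998 -0.001] jawyaw 94.0 F [ 0.1 -0.4 -0.4] gap 35.1 q [ 14.  -3. 108.  -0.  76. -80.]
t 25.27 tcp [472.2 172.1 131.9] x [-0.001 -0.001 -1.   ] z [-0.069  0.998 -0.001] jawyaw 94.0 F [-0.  -1.4 -0.7] gap 35.0 q [ 14.  -3. 108.  -0.  76. -80.]
```

View pics/w19.png

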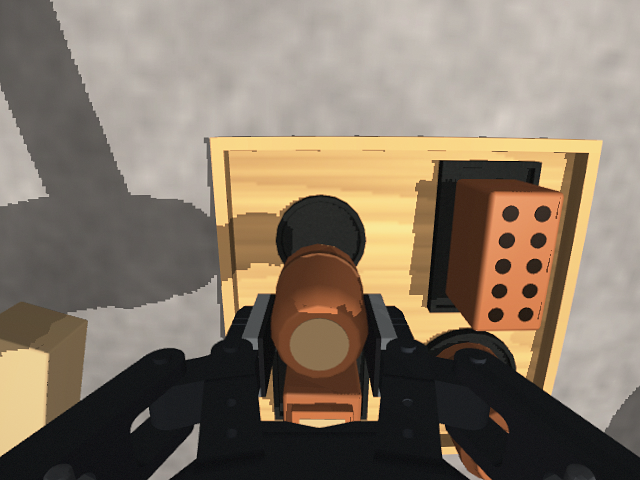

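```bash
python3 -c "
from h import *
m=np.load('w19.npy',allow_pickle=True).item()
t=np.linspace(0,2*np.pi,72)
for c in ((472.5,173),(471,174)):
  p=proj(m,np.c_[c[0]+31*np.cos(t),c[1]+31*np.sin(t),t*0+17]);print(p.min(0).round(),p.max(0).round())
print('foot',onz(m,[(320,345)],56+97))
p=proj(m,np.c_[472+19*np.cos(t),172+19*np.sin(t),t*0+97]);print(p.min(0).round(),p.max(0).round())
"
python3 -m jog '[[[0,0,-0.03],[0,0,0],-1],[[0,0,-0.05],[0,0,0],-1],[[0,0,-0.065],[0,0,0],-1],[[0,0,-0.077],[0,0,0],-1],[[0,0,-0.077],[0,0,0],-1]]';python3 -m jog '[[[0,0,0],[0,0,0],-1],[[0,0,0],[0,0,0],-1],[[0,0,0],[0,0,0],-1]]'; python3 -c "
from h import *
cv2.imwrite('pics/w20.png',vision.snapshot('wrist')[:,:,::-1]);st()"
```

```text
[276. 197.] [367. 284.]
[277. 195.] [369. 282.]
foot [[469.20974433 171.63338972 153.        ]]
[281. 250.] [360. 323.]
time: 25.68
tool_pos: [470.4, 171.8, 52.5]
tcp_rot: [102.7, 89.7, -163.3]
ft_force: [0.4, 0.0, -2.0]
finger_gap: 35.3
time: 25.93
tool_pos: [473.5, 173.5, 56.8]
tcp_rot: [-80.4, 89.9, 13.6]
ft_force: [0.1, -0.3, -0.3]
finger_gap: 35.1
t 25.98 tcp [473.4 173.6  56.7] x [ 0.002  0.001 -1.   ] z [-0.07   0.998  0.   ] jawyaw 94.0 F [-0.3  0.6 -0.7] gap 35.2 q [ 14.   2. 111.  -0.  67. -80.]
```

View pics/w20.png

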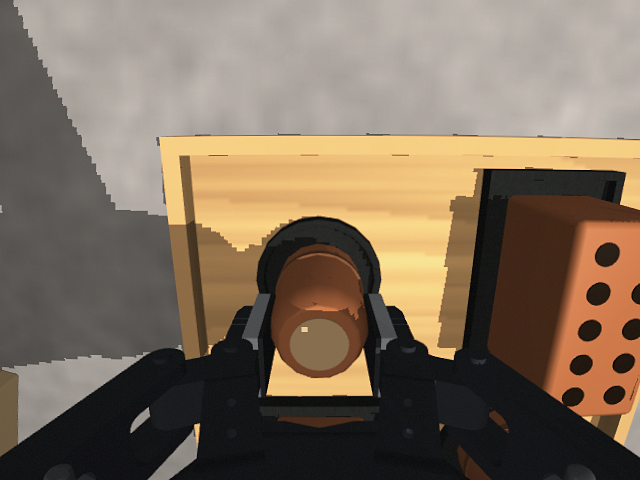

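```bash
python3 -m jog '[[[0,0,-0.003],[0,0,0],-1],[[0,0,-0.006],[0,0,0],-1],[[0,0,-0.007],[0,0,0],-1],[[0,0,-0.007],[0,0,0],-1],[[0,0,-0.007],[0,0,0],-1]]';python3 -m jog '[[[0,0,-0.001],[0,0,0],-1],[[0,0,-0.001],[0,0,0],-1],[[0,0,-0.001],[0,0,0],-1]]';python3 -m jog '[[[0,0,-0.001],[0,0,0],-1],[[0,0,-0.001],[0,0,0],-1],[[0,0,-0.001],[0,0,0],-1]]'
```

```text
time: 26.4
tool_pos: [472.1, 173.4, 48.1]
tcp_rot: [99.3, 90.0, -166.7]
ft_force: [0.5, -0.9, -1.2]
finger_gap: 35.3
time: 26.65
tool_pos: [472.3, 173.4, 47.2]
tcp_rot: [101.7, 90.0, -164.3]
ft_force: [-0.4, 0.1, -0.9]
finger_gap: 34.8
time: 26.9
tool_pos: [472.5, 173.5, 47.1]
tcp_rot: [-86.7, 90.0, 7.4]
ft_force: [-3.6, -0.0, 7.2]
finger_gap: 35.3
```

Contact at 47.1, as expected. Release and retreat.

```bash
python3 -m jog '[[[0,0,0.001],[0,0,0],-1],[[0,0,0.001],[0,0,0],-0.2],[[0,0,0.001],[0,0,0],0.2],[[0,0,0.001],[0,0,0],0.4],[[0,0,0.001],[0,0,0],0.4]]';python3 -m jog '[[[0,0,0.02],[0,0,0],0.4],[[0,0,0.05],[0,0,0],0.4],[[0,0,0.09],[0,0,0],1],[[0,0,0.13],[0,0,0],1],[[0,0,0.165],[0,0,0],1]]';python3 -m jog '[[[0,-0.035,0],[0,0,0],1],[[0,-0.07,0],[0,0,0],1],[[-0.02,-0.1,0],[0,0,0],1],[[-0.02,-0.13,0],[0,0,0],1],[[-0.02,-0.15,0],[0,0,0],1]]';python3 -m jog '[[[0,0,0],[0,0,0],1],[[0,0,0],[0,0,0],1],[[0,0,0],[0,0,0],1]]';python3 -c "
from h import *
st();cv2.imwrite('pics/w21.png',vision.snapshot('wrist')[:,:,::-1])
cv2.imwrite('pics/s21.png',cv2.resize(vision.snapshot('side')[130:430,200:500,::-1],None,fx=2,fy=2))
cv2.imwrite('pics/a21.png',cv2.resize(vision.snapshot('scene')[120:420,160:460,::-1],None,fx=2,fy=2))"
```

```text
time: 27.32
tool_pos: [472.4, 173.4, 47.3]
tcp_rot: [-76.4, 90.0, 17.6]
ft_force: [0.6, 0.3, 0.3]
finger_gap: 59.9
time: 27.73
tool_pos: [472.3, 173.4, 214.8]
tcp_rot: [-80.4, 89.9, 13.7]
ft_force: [1.4, 1.0, 0.3]
finger_gap: 85.3
time: 28.15
tool_pos: [451.5, 21.3, 212.3]
tcp_rot: [-165.2, 90.0, -71.3]
ft_force: [-0.3, 0.2, 0.1]
finger_gap: 85.6
time: 28.4
tool_pos: [452.4, 23.8, 212.3]
tcp_rot: [-9.3, 90.0, 84.7]
ft_force: [0.1, -0.5, 0.4]
finger_gap: 85.5
t 28.4 tcp [452.4  23.8 212.3] x [ 0.  0. -1.] z [-0.07   0.998  0.   ] jawyaw 94.0 F [ 0.1 -0.5  0.4] gap 85.5 q [ -3. -15. 110.   0.  85. -97.]
```

View pics/w21.png

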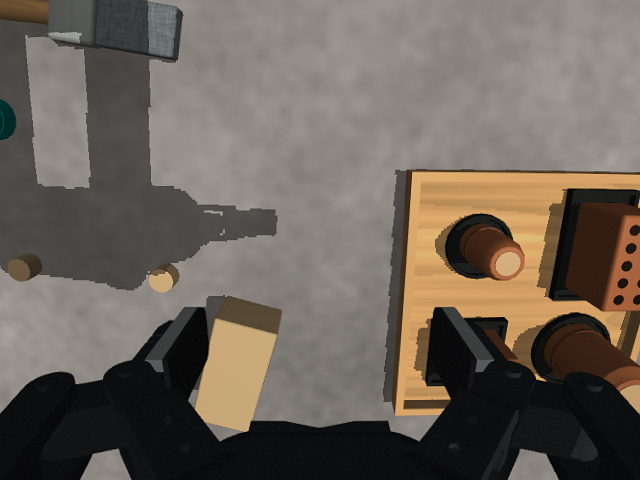

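View pics/s21.png

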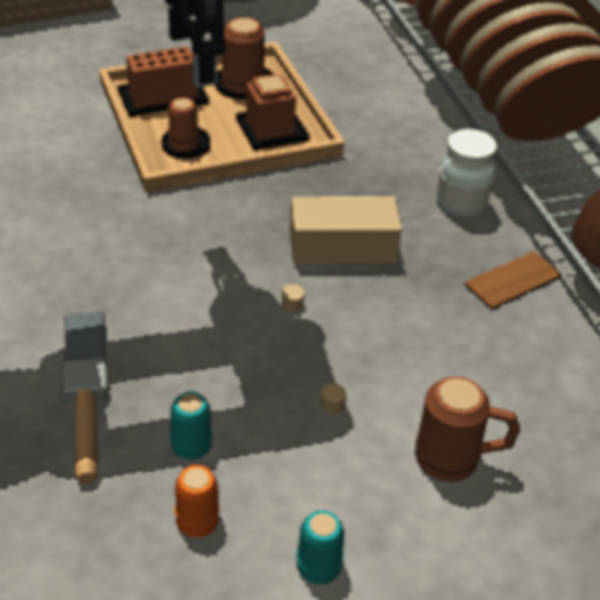

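View pics/a21.png

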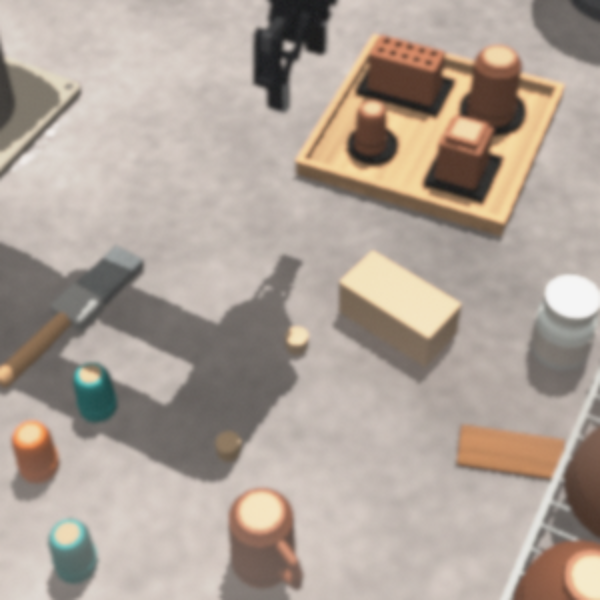

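All four pieces stand upright in their nests, the look-alikes have not moved, and the arm is clear, so I'm handing in.

```bash
python3 -c "
from h import *
print(order.hand_in());st()"
```

```text
the job is handed in; nothing more can be done
None
the job is handed in; nothing more can be done
```

All four pieces are standing in their nests: the flower holder in the oblong nest, the tumbler in the large round, the square cup in the square and the small brown cup in the small round. I lowered each one until it touched the nest floor, then released it. The job took about 28 s of the 128 s allowed.

**Last checks:**
- **Seating:** every piece touched down within about 0.2 mm of 12 mm above its height on the table, which is the nest floor. The highest force I read was about 21 N, from pressing the tumbler down before I released it.
- **Final pictures:** all three cameras show the pieces upright inside their nests. The mug, kiln brick and orange and turquoise cups are where they were, and the gripper is clear with nothing in it.

**Disagreements:** the fixed cameras placed the nests several millimetres nearer in y than the wrist camera did, because they could also see the nests' outer walls. I went mostly by the wrist camera and the crate outline. TCP readings taken just after fast moves were off by a few millimetres until the arm settled. I found no failed check; the hand-in gave no verdict.

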